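Trial-fit a taper arbor and wedge it out again

ROBOT

A 6-joint arm with a two-finger parallel gripper is mounted at the origin on the work surface. World frame = base frame: x ahead of the robot, y to its left, z up, the work surface at z = 0. Lengths are in m, angles in rad, forces in N, time in s.
With the tool pointing down it reaches from about 0.35 to 0.975 m from the base axis. Payload 4.9 kg.
Tool frame: the origin (TCP) lies at the very end of the fingers, on their centre line; the grasp point (between the pads) lies 19 mm behind it; x points along the fingers, z is the direction in which the jaws open and shut, and the axes are right-handed (so a half turn about x gives the same grasp; the last joint's range is limited). The gripper opens to 85 mm and grips with 20 to 120 N. Pads are 22 mm wide; open, the fingers measure 114 mm over their backs; the gripper's body (76 mm by 85 mm) begins 54 mm behind the grasp point. The pads swing forward as they close: fully open they stand 13 mm farther back than shut.
Start: joints at [-0.119, 0.053, 1.613, -0, 1.476, -0.119], TCP at [0.625, 0, 0.231] pointing down, gripper open.
Joint ranges: [-3.01, 3.01], [-1.01, 2.22], [0.06, 2.58], [-1.02, 4.17], [0.09, 2.62], [-3.14, 3.14]. Speed limits (rad/s): [2.57, 2.57, 3.14, 3.14, 3.14, 3.14].

INTERFACE

Orientations are given as a unit quaternion [w, x, y, z].
In Python, from plant import manip, vision, job gives the robot as it stands.
- The arm moves only by the tool servo_tool, never from a script. Its arguments are lists of equal length, an entry for each row: "twist": the turn, a rotation vector about the world's x, y, z in rad, a list of three; "xyz": the shift along the world's x, y, z in cm, a list of three; "fingers": the opening, from 0 (shut) to 1 (fully open). In form: {"twist": [[wx, wy, wz], ...], "xyz": [[x, y, z], ...], "fingers": [fingers, ...]}. A call has 1 to 8 rows; each row shifts and turns the commanded pose from where the row before left it; what a row does not reach is not made up. A row lasts 1/8 s, in which the tool goes at most 62.5 mm and 10.7 degrees, less where a joint would pass 70% of its speed; a pose out of reach is approached as far as the arm can. A call with a gripper value outside its range is refused whole. The fingers move at their own pace and stop on an object; the grip force is fixed at half the most. Time passes only in rows, so rows that do not move let the fingers close. It gives the time, the measured TCP pose, the force and the opening at its end, in the units of the state.
- manip.state(): the state, without advancing time (a new reading comes with each control period).
- vision.grab_frame(name): name is "scene" or "side" or "wrist"; returns the picture (384x512x3 uint8, red, green, blue); there is no depth.
- vision.get_calibration(name): a dict with "camera_matrix" (3x3 intrinsics, pixels), "k1" (the pictures are not rectified: a ray, as slopes to the right and down, at radius r is drawn at 1 + k1 r^2 times it, then the intrinsics apply), "origin" and "orientation" of the camera in the world; the wrist camera has in their place "mount" (4x4, takes a point from camera to tool coordinates, whose origin is the TCP and whose axes are the tool frame's). Camera axes: x right, y up, looking along -z (the intrinsics and any distortion apply to the point x, -y, -z); pixel columns grow to the right and rows downward; lengths in m; the calibration is good to about 2 mm. A picture is of the moment at which its call begins: read the wrist's pose just before it. get_calibration takes no time and is no camera call.
- job.job_done(): hands the job in, once; it reports no verdict.
Trained networks look in the newest picture that a camera, given by its name, has taken for a name from the list of things; names that differ only in an ending like _2 or _b are one class to them, and where a whole thing is asked for, a point or a joint stands for the part that bears it (a point fixed in the world has none). Each returns a list of dicts, best first, with "score" (0 to 1); they miss things now and then, are a little off and sometimes report something else, mostly with a low value. They report only what shows in the picture. A call takes as long as a camera call. They do not tell look-alikes from the thing itself.
- vision.spot_in(camera, label): "extent" ([centre column, centre row, width, height] in pixels, round what is visible of it).
The state is a dict: "time": time; "joint_pos": joint angles; "joint_vel": joint speeds; "joint_efforts": joint torques, N m; "tool_pos": TCP position; "tool_rot": TCP orientation; "contact_force": force on the tool from outside, world axes, zero at the start; "ft_torque": the same for the moment, N m; "gripper_width": opening from 0.0 (shut) to 1.0 (fully open).
Only numpy, scipy, OpenCV 4.12 (cv2) and the standard library are available. Lean on these libraries where they do the work, as an engineer would, in place of code of your own. Each camera call takes 0.05 s, during which the arm holds its last target.

TASK

Trial-fit the blue boring arbor in the green taper socket: lower its shank in, twist it under a light push until the tang drops into place, press it fully home and let go so that it holds itself, never sinking the sprung socket as much as 7 mm. Then push the thin end of the brass drift through the socket's slot and, without touching the arbor any more, drive it on until the wedge has raised the arbor about 11 mm and broken it free. Leave the arbor standing loose on the drift in the socket, hands off, and the yellow arbor, the jar and the brush where they are.

Things in the scene. Friction and masses are not known exactly. Their poses are not given: they have to be found in the camera images.
- arbor: steel boring arbor with a blue grip, about 0.45 kg, upright in the rack. Origin: centre of the tang's lower end; z up the axis. Flat tang 18 (x) by 9 mm (y), z 0 to 27; round tapered shank, 22 mm diameter at z 27 growing to 34 mm at z 77; collar 50 mm diameter, z 77 to 85; blue square grip 30 x 30 mm, sides along x and y, z 85 to 121; dark burr 24 mm diameter up to z 143
- arbor_seat (a point): centre of the underside of the arbor's collar, 77 mm above the arbor's origin. The arbor is home when this lies on socket_nose (collar flat on the steel face)
- arbor_grip (a point): point on the arbor's axis at which to grip the blue square, 109 mm above its origin and 24 mm above the collar's top. Lift straight up 80 mm or more to clear the rack
- socket_nose (a point): centre of the steel top face of the green socket block (56 x 56 mm, 92 mm tall; this face 132 mm above the bench), z up, x along the drift slot. The mouth is a 38 mm round hole. Four sprung brass pads inside grip the taper over the last 8 mm before home: the push grows to 7 to 12 N at home, less while twisting; then they hold the arbor by friction
- ring_top (a point): centre of the top of the copper ring inside the socket, 53 mm below the nose. Its slot, 24 x 13 mm, lies with its length within 0.75 rad either way of this point's x (same as the nose's x); the angle is not measured. It admits the tang (either way round) within about 0.2 rad; else the tang lands on it, the arbor 24 mm short of home. The ring itself is stiff to turn (0.4 N m)
- slot_floor (a point): middle of the floor of the drift slot, on the socket's axis, 87 mm below the nose (45 mm above the bench). The slot is a straight hole through the block along x, open at both ends, 18 mm wide (y), 30 mm high; a steel sill 30 mm wide carries its floor on to 60 mm from the axis at both ends. The home arbor's tang ends 10 mm above it. Below is a fixed dark foot 110 x 110 x 20 mm
- socket (a joint): how far the socket block has sunk on its spring, m: 0 at rest, grows downward, end stop at 0.010. The spring resists with about 6 N (arbor's weight included) before it starts to sink, then 2.5 N more per mm. It must stay below 0.007
- drift: brass wedge with a red butt, about 0.35 kg, lying flat on the bench. Origin: centre of the butt's underside; x toward the thin end, z up. Butt 50 (x) x 26 (y) x 36 mm high, gripped across its y. Wedge 12 mm wide, x 25 to 180, underside flat at z 0, top at 24 mm high up to x 80, then sloping evenly down to 6 mm high at x 180
- drift_tip (a point): middle of the lower edge of the drift's thin end, 180 mm from the drift's origin. Slid along the slot floor, the wedge meets the home tang when this is about 22 mm past the socket's axis; at 85 mm past the axis the arbor is raised about 11 mm. Pushing takes 5 to 15 N; the drift stays put when let go
- rack: fixed wooden block 200 (x) x 64 (y) x 84 mm high with two square 38 mm holes at x = -55 and +55 mm, for the arbors; origin at the centre of its underside
- spare: other arbor, same shape but with a yellow grip and a straight stub on top, in the other hole of the rack; leave it alone
- jar: glass jar, 66 mm diameter, 95 mm tall, origin under its centre; leave it alone
- brush: flat brush with a yellow handle, 200 mm long, lying, origin under its middle; leave it alone
Mind the look-alikes: they are no part of the job. There is more than one size of the drift; the one meant has the size given above.

How it is judged:
On the way, in this order (a step that is already met when the one before it is completed fails the run):
1. the arbor is fully home in the socket (collar within 1.5 mm of the nose) and holds itself, not touched by the gripper (z of arbor_seat in the frame of socket_nose below 0.0015 m and horizontal distance between arbor_seat and socket_nose below 0.003 m and angle between arbor's own z axis and vertical below 0.06 rad and contact force between the fingers and arbor below 0.3 N), for 0.2 s.
2. the drift's thin end is in the slot under the arbor, which is still home (horizontal distance between drift_tip and socket_nose below 0.022 m and z of drift_tip in the frame of socket_nose between -0.092 and -0.07 m and z of arbor_seat in the frame of socket_nose below 0.003 m), for 0.05 s.
At the end, for the whole second after the job is handed in: the arbor stands loose and upright (within 0.15 rad) in the socket, its collar raised 8.5 to 18 mm off the nose and within 8 mm of the socket's axis, resting on the drift, which stays in the slot; both at rest and released (z of arbor_seat in the frame of socket_nose between 0.0085 and 0.018 m and horizontal distance between arbor_seat and socket_nose below 0.008 m and angle between arbor's own z axis and vertical below 0.15 rad and contact force between drift and arbor above 0.5 N and angle between the x axis of drift and the x axis of socket_nose, either way round below 0.25 rad and contact force between the fingers and arbor below 0.1 N and contact force between the fingers and drift below 0.1 N and linear speed of each of arbor, drift below 0.02 m/s); the robot touches nothing.
It fails at once if the sprung socket is pressed down 7 mm or more (value of joint socket above 0.007 m).
It fails at once if the arbor is handled while the drift is in the slot (contact force between the fingers and arbor above 0.5 N and horizontal distance between drift_tip and socket_nose below 0.1 m and z of drift_tip in the frame of socket_nose above -0.095 m).
It fails at once if the other arbor, the jar or the brush is moved more than 25 mm (distance of any of spare, jar, brush from where it was at the start of the episode above 0.025 m).
It also fails if it takes over 66 s, if anything falls off the work surface, if the arm or the gripper's body presses on something with over 40 N, if the wrist force passes 120 N, or if a joint passes its speed limit or range.

## Working session

There is one attempt and no reset: what is moved stays moved. The work goes in short steps, Python scripts to look and compute and a tool call to move; the robot and the scene stay as the last step left them, time stands still between calls to the robot, and variables do not carry over. Pictures are saved under pics/ and viewed, and the job is handed in when it is done.

Besides the shell and the picture viewer there is one more tool, called after "Call:" by a JSON object that holds its "method" and its "body", one argument or row to a line. servo_tool: Moves the arm, as the interface text tells. Its arguments: {"type":"object","properties":{"twist":{"type":"array","items":{"type":"array","items":{"type":"number"}}},"xyz":{"type":"array","items":{"type":"array","items":{"type":"number"}}},"fingers":{"type":"array","items":{"type":"number"}}},"required":["twist","xyz","fingers"]}

```bash
mkdir -p pics; ls; cat > h.py <<'E'
import numpy as np, cv2
from plant import manip, vision, job
from scipy.spatial.transform import Rotation as R
def q2R(q): return R.from_quat([q[1],q[2],q[3],q[0]]).as_matrix()
def cam(name, st=None):
    c=vision.get_calibration(name)
    K=np.array(c['camera_matrix']);k1=c['k1']
    if 'mount' in c:
        st=st or manip.state()
        T=np.eye(4);T[:3,:3]=q2R(st['tool_rot']);T[:3,3]=st['tool_pos']
        T=T@np.array(c['mount'])
    else:
        T=np.eye(4);o=np.array(c['orientation'])
        T[:3,:3]=q2R(o) if o.size==4 else o; T[:3,3]=c['origin']
    return K,k1,T
def proj(C,p):
    K,k1,T=C
    p=np.atleast_2d(p); q=(p-T[:3,3])@T[:3,:3]
    s=np.c_[q[:,0]/-q[:,2],-q[:,1]/-q[:,2]]
    r2=(s**2).sum(1,keepdims=True); s=s*(1+k1*r2)
    return s*[K[0,0],K[1,1]]+[K[0,2],K[1,2]]
def ray(C,uv):
    K,k1,T=C
    d=(np.array(uv,float)-[K[0,2],K[1,2]])/[K[0,0],K[1,1]]
    s=d.copy()
    for _ in range(30): s=d/(1+k1*(s@s))
    v=T[:3,:3]@np.array([s[0],-s[1],-1]); return T[:3,3],v/np.linalg.norm(v)
def atz(C,uv,z):
    o,v=ray(C,uv); return o+v*(z-o[2])/v[2]
def tri(Cs,uvs):
    A=np.zeros((3,3));b=np.zeros(3)
    for C,uv in zip(Cs,uvs):
        o,v=ray(C,uv);P=np.eye(3)-np.outer(v,v);A+=P;b+=P@o
    return np.linalg.solve(A,b)
def save(img,n,crop=None,s=1):
    if crop: img=img[crop[1]:crop[3],crop[0]:crop[2]]
    img=cv2.resize(img,None,fx=s,fy=s,interpolation=cv2.INTER_CUBIC)
    cv2.imwrite('pics/'+n,img[:,:,::-1])
E
python3 - <<'E'
from h import *
print(manip.state())
for n in ['scene','side','wrist']:
    c=vision.get_calibration(n);print(n,c)
    im=vision.grab_frame(n);np.save(n+'0.npy',im);save(im,n+'0.png',s=1.5)
    for l in ['arbor','socket','drift','rack','spare','jar','brush','socket_nose']:
        try: print(l,[(round(d['score'],2),[round(float(x),1) for x in d['extent']]) for d in vision.spot_in(n,l)])
        except Exception as e: print(l,e)
E
```

```text
pics
{'time': 0.0, 'joint_pos': array([-1.18998698e-01,  5.33759317e-02,  1.61431907e+00,  2.22799951e-05,
        1.47599959e+00, -1.19008799e-01]), 'joint_vel': array([-3.89078642e-04,  7.54173002e-05,  1.49660382e-03,  7.36930034e-04,
       -2.56596754e-04, -3.95028504e-04]), 'joint_efforts': array([ 2.70554956e-04, -3.93670499e+01, -3.70175600e+01, -1.62778279e-04,
        6.93513779e-03, -6.06393527e-06]), 'tool_pos': array([6.24366852e-01, 8.31747367e-05, 2.30036225e-01]), 'tool_rot': array([7.06369431e-01, 9.31966435e-05, 7.07843350e-01, 9.88317258e-05]), 'contact_force': array([-0.53987349, -0.42646815, -0.08823464]), 'ft_torque': array([ 0.03619042,  0.01990137, -0.05395498]), 'gripper_width': 1.0019389340005778}
scene {'camera_matrix': array([[359.9710858 ,   0.        , 252.42346833],
       [  0.        , 359.9710858 , 190.32884737],
       [  0.        ,   0.        ,   1.        ]]), 'k1': -0.09625174788473892, 'origin': array([1.13927007, 0.39598582, 0.61023452]), 'orientation': array([0.41266854, 0.2119334 , 0.40573554, 0.7875072 ])}
arbor [(0.83, [179.6, 144.2, 16.2
[... 1536 characters left out ...]
698245e-01, -9.56204555e-01,
        -1.42407600e-01],
       [-9.34833571e-04,  9.56204627e-01,  2.92697519e-01,
         7.51943043e-02],
       [ 9.99999270e-01,  6.69907632e-04,  1.00535226e-03,
        -1.13490417e-03],
       [ 0.00000000e+00,  0.00000000e+00,  0.00000000e+00,
         1.00000000e+00]])}
arbor []
socket [(0.89, [178.9, 206.9, 73.6, 112.9])]
drift [(0.66, [179.2, 20.7, 20.1, 40.8]), (0.57, [46.4, 298.8, 92.7, 25.4])]
rack [(0.51, [185.3, 336.1, 31.0, 13.5])]
spare [(0.34, [184.8, 335.9, 26.0, 12.3])]
jar [(0.41, [178.1, 203.5, 78.8, 106.3])]
brush [(0.64, [331.6, 231.2, 141.9, 64.3]), (0.38, [178.8, 205.8, 78.1, 108.7])]
socket_nose [(0.78, [180.7, 204.3, 79.4, 108.7])]
```

View pics/scene0.png

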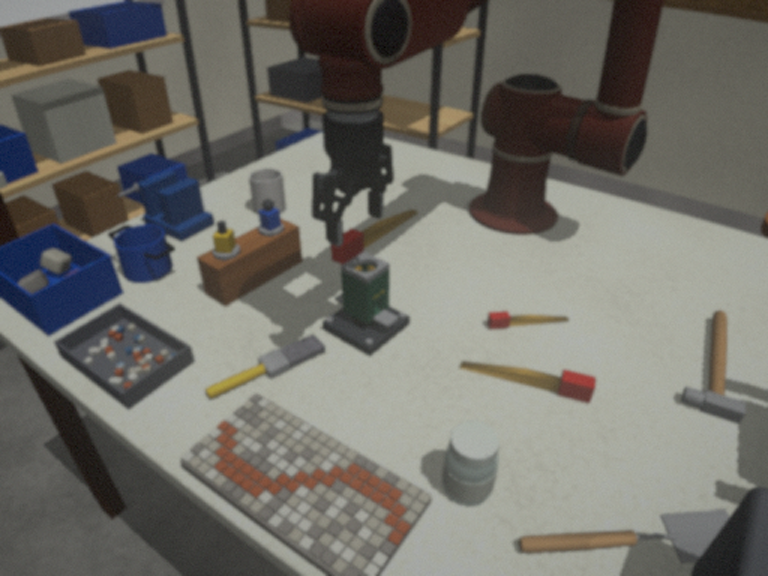

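View pics/side0.png

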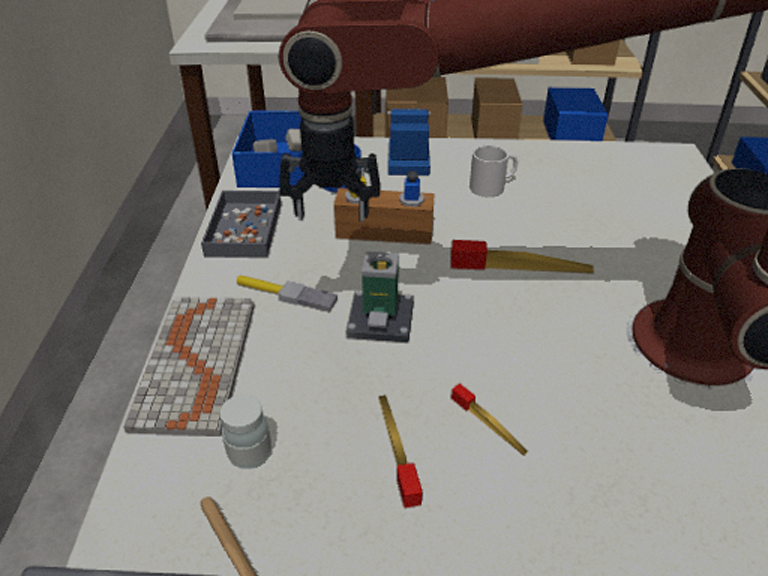

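View pics/wrist0.png

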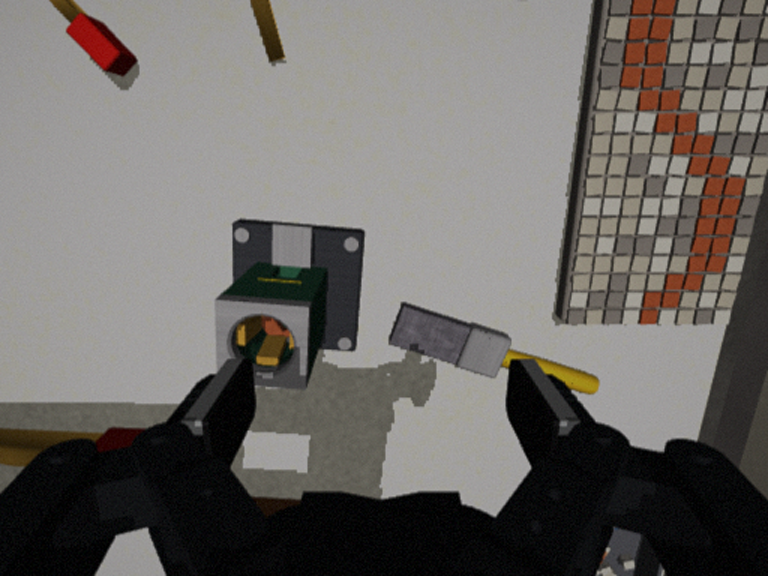

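Scene shows: the socket, the rack with the blue arbor (scene px 270,220 of the ×1.5 view) and yellow (224,240), the jar, the brush, and three drift-like things. I'll measure those and the socket.

```bash
python3 - <<'E'
from h import *
s=np.load('side0.npy');c=np.load('scene0.npy')
a=cv2.resize(s[150:350,215:415],None,fx=3,fy=3,interpolation=cv2.INTER_CUBIC)
cv2.imwrite('pics/s1.png',a[:,:,::-1])
a=cv2.resize(c[120:290,120:420],None,fx=2.66,fy=2.66,interpolation=cv2.INTER_CUBIC)
cv2.imwrite('pics/c1.png',a[:,:,::-1])
a=cv2.resize(s[95:175,215:315],None,fx=7,fy=7,interpolation=cv2.INTER_CUBIC)
cv2.imwrite('pics/s2.png',a[:,:,::-1])
E
```

```text
(no output)
```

View pics/s1.png

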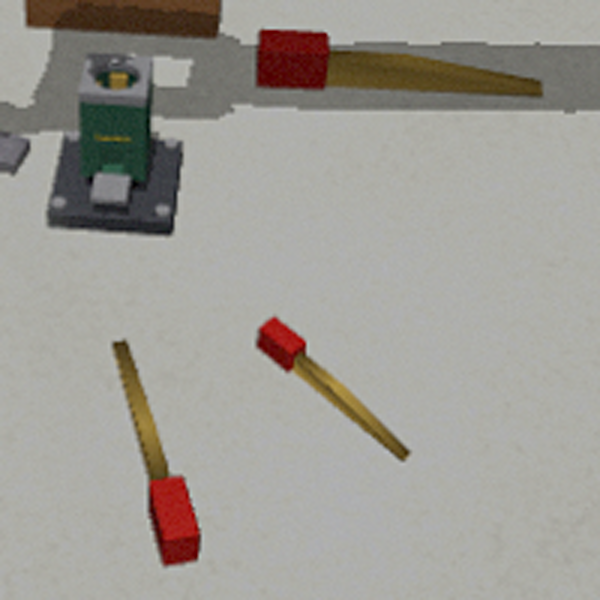

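View pics/c1.png

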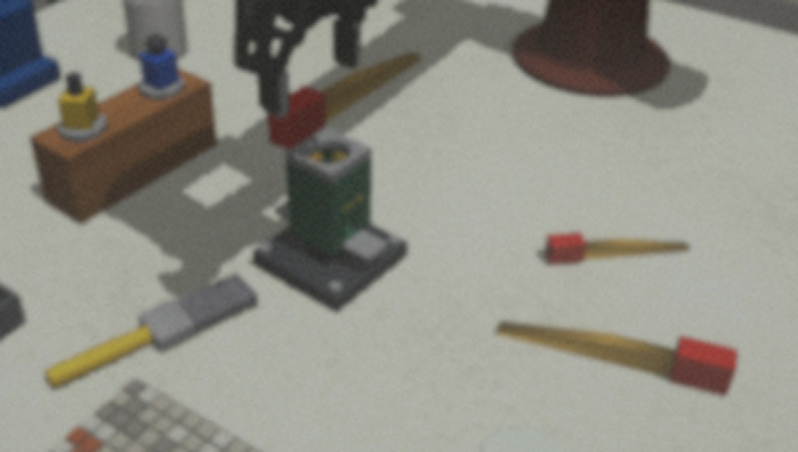

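View pics/s2.png

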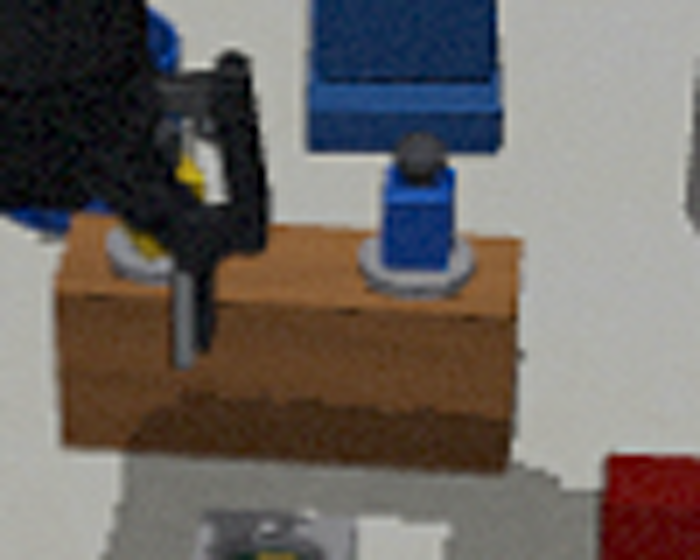

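```bash
python3 - <<'E'
from h import *
S=cam('side');C=cam('scene')
f=lambda x,y:(215+x/3,150+y/3)
for n,b,t in [('A',(258,86),(541,95)),('B',(184,562),(122,344)),('C',(278,362),(405,458))]:
    pb=atz(S,f(*b),0);pt=atz(S,f(*t),0);print(n,pb,pt,np.linalg.norm(pb-pt))
g=lambda x,y:(120+x/2.66,120+y/2.66)
for n,b,t in [('A',(285,140),(420,57)),('B',(728,392),(500,328)),('C',(548,260),(688,247))]:
    pb=atz(C,g(*b),0);pt=atz(C,g(*t),0);print(n,pb,pt,np.linalg.norm(pb-pt))
# socket nose corners side
for p in [(80,100),(148,103),(152,62),(85,60)]: print('nose side',atz(S,f(*p),.132))
for p in [(288,163),(331,181),(370,148),(330,135)]: print('nose scene',atz(C,g(*p),.132))
h=lambda x,y:(215+x/7,95+y/7)
# arbor collar top centre z=92; grip top z=128; burr top z 150
print('arb side',atz(S,h(417,260),.092), [atz(S,h(*p),.128) for p in [(385,197),(450,203),(456,168),(390,163)]],atz(S,h(420,145),.150))
for p in [(160,85)]: print('arb scene',atz(C,g(*p),.092))
print('burr top scene',atz(C,g(156,40),.150))
for p in [(57,293),(517,318),(520,240),(78,212)]: print('rack side',atz(S,h(*p),.084))
for p in [(33,138),(80,162),(212,88),(165,62)]: print('rack scene',atz(C,g(*p),.084))
E
```

```text
A [ 0.41657139 -0.19794669  0.        ] [ 0.13815352 -0.19131114  0.        ] 0.27849692558078654
B [0.49463571 0.33882567 0.        ] [0.54234089 0.14080353 0.        ] 0.20368738668632527
C [0.41892901 0.15648217 0.        ] [0.3304868  0.24729598 0.        ] 0.1267642372727871
A [ 0.40339361 -0.21123119  0.        ] [ 0.1345302  -0.18907761  0.        ] 0.2697745597191386
B [0.50230689 0.34543752 0.        ] [0.54219976 0.14549494 0.        ] 0.20388348181202162
C [0.42883193 0.13987055 0.        ] [0.32873699 0.2500714  0.        ] 0.14887317644776057
nose side [ 0.580409   -0.00500814  0.132     ]
nose side [ 0.52485987 -0.00251042  0.132     ]
nose side [ 0.5220295  -0.05822475  0.132     ]
nose side [ 0.57880702 -0.05959486  0.132     ]
nose scene [ 0.59099075 -0.05427877  0.132     ]
nose scene [ 0.59182407 -0.00642609  0.132     ]
nose scene [ 0.52917914 -0.00771215  0.132     ]
nose scene [ 0.53197778 -0.05067218  0.132     ]
arb side [ 0.49643976 -0.30600162  0.092     ] [array([ 0.51097232, -0.29776031,  0.128     ]), array([ 0.48364925, -0.29362466,  0.128     ]), array([ 0.48062181, -0.32252773,  0.128     ]), array([ 0.50882749, -0.32595995,  0.128     ])] [ 0.49678389 -0.30336975  0.15      ]
arb scene [ 0.50400808 -0.30271454  0.092     ]
burr top scene [ 0.50683935 -0.29678262  0.15      ]
rack side [ 0.65076525 -0.28849246  0.084     ]
rack side [ 0.45406182 -0.27386564  0.084     ]
rack side [ 0.45072108 -0.33654998  0.084     ]
rack side [ 0.64675245 -0.3552161   0.084     ]
rack scene [ 0.64918893 -0.34529309  0.084     ]
rack scene [ 0.65171204 -0.27074565  0.084     ]
rack scene [ 0.46638247 -0.26053325  0.084     ]
rack scene [ 0.45128855 -0.34711651  0.084     ]
```

B is the meant drift: 204 mm long at scene px (394,255) and side px (268,302), and it should be 205 mm. A (side 350,172) measures about 275 mm, C (side 327,280) about 140 mm. The first wrist move is to look straight down into the socket.

```bash
python3 - <<'E'
from h import *
st=manip.state();K,k,T=cam('wrist',st)
print(T[:3,3]-st['tool_pos'],T[:3,:3],q2R(st['tool_rot']),st['time'])
E
```

```text
[-0.00113134  0.07519497  0.14240723] [[ 9.99999242e-01  6.80739489e-04  1.02579726e-03]
 [-9.51178809e-04  9.56203286e-01  2.92701846e-01]
 [-7.81617006e-04 -2.92702600e-01  9.56203209e-01]] [[-1.63825213e-05  1.63271867e-05  1.00000000e+00]
 [-4.57413912e-06  1.00000000e+00 -1.63272616e-05]
 [-1.00000000e+00 -4.57440660e-06 -1.63824466e-05]] 1.35
```

Call:
{"method": "servo_tool", "body": {
  "twist": [
    [0,0,0],
    [0,0,0],
    [0,0,0],
    [0,0,0]
  ],
  "xyz": [
    [-3.5,-4,-1.5],
    [-3.2,-4,-1.5],
    [0,-2.6,-2],
    [0,0,0]
  ],
  "fingers": [1,1,1,1]
}}

```text
time: 1.85
tool_pos: [0.5565, -0.1069, 0.1794]
tool_rot: [0.706, 0.001, 0.708, -0.001]
contact_force: [0.1, 0.3, -0.4]
gripper_width: 1.001
```

```bash
python3 - <<'E'
from h import *
st=manip.state();C=cam('wrist',st);im=vision.grab_frame('wrist');np.save('w1.npy',im);print(st['tool_pos'],proj(C,[[.556,-.031,.132]]))
np.save('w1_T.npy',C[2])
save(im,'w1.png',s=1.5)
u,v=proj(C,[[.556,-.031,.1]])[0].astype(int)
save(im,'w1c.png',(u-70,v-60,u+70,v+60),5)
print(u,v)
E
```

```text
[ 0.55654385 -0.10694305  0.17944146] [[254.51060645  99.55514787]]
254 99
```

View pics/w1.png

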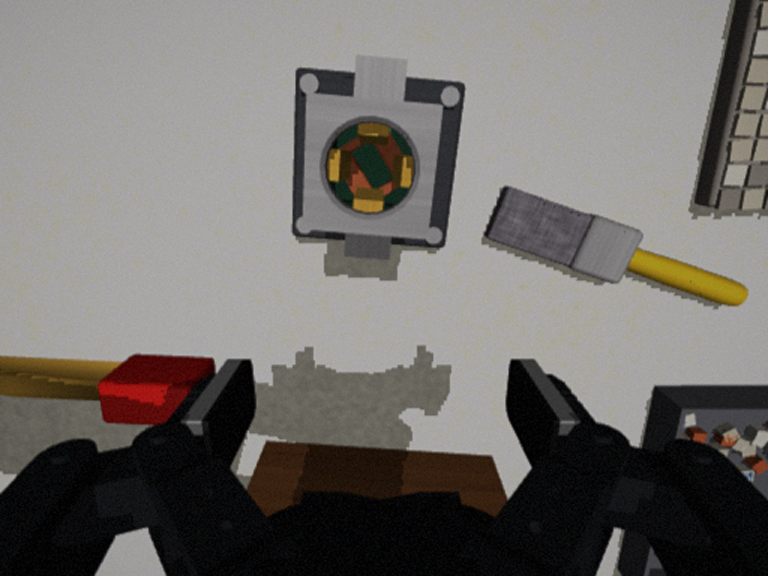

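View pics/w1c.png

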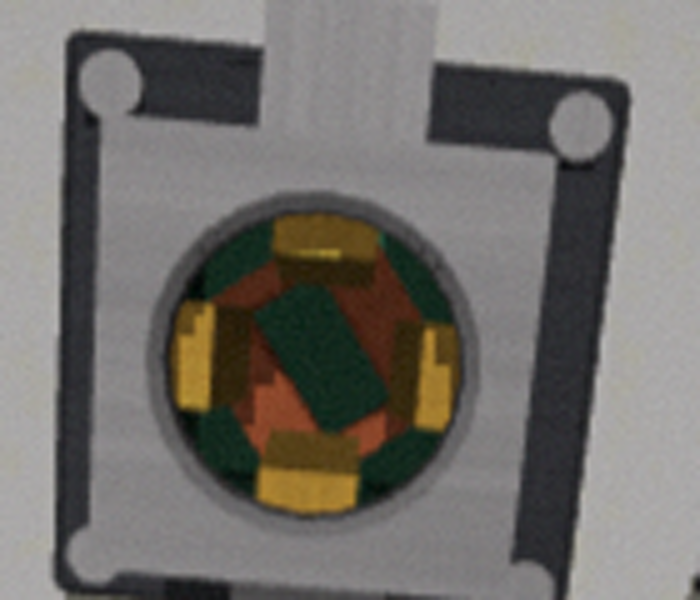

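```bash
python3 - <<'E'
from h import *
C=(*cam('wrist')[:2],np.load('w1_T.npy'))
f=lambda x,y:(184+x/5,39+y/5)
P=[atz(C,f(*p),.132) for p in [(103,117),(556,153),(513,577),(90,545)]]
for p in P: print(p)
print('mean',np.mean(P,0))
for a,b in [(0,1),(3,2),(3,0),(2,1)]:
    d=P[b]-P[a];print(np.linalg.norm(d),np.degrees(np.arctan2(d[1],d[0])))
print('hole ctr',atz(C,f(315,360),.132))
Q=[atz(C,f(*p),.079) for p in [(255,315),(310,283),(385,400),(333,432)]]
for p in Q:print(p)
print(np.mean(Q,0))
for a,b in [(0,3),(1,2),(0,1),(3,2)]:
    d=Q[b]-Q[a];print(np.linalg.norm(d),np.degrees(np.arctan2(d[1],d[0])))
for p in [(345,-50),(350,80)]:print('sill',atz(C,f(*p),.045))
d=[atz(C,f(x,y),.045) for x,y in [(265,40),(260,125),(437,30),(430,138)]];print(d)
E
```

```text
[ 0.52565598 -0.00927229  0.132     ]
[ 0.58096786 -0.01356896  0.132     ]
[ 0.57727033 -0.06594991  0.132     ]
[ 0.52115132 -0.0615085   0.132     ]
mean [ 0.55126137 -0.03757492  0.132     ]
0.05547851292621795 -4.4418559066756
0.05629448663639315 -4.525113463683406
0.05243007713577474 85.07121472321236
0.05251129225387584 85.9622320965086
hole ctr [ 0.55119205 -0.03795344  0.132     ]
[ 0.54019395 -0.03257389  0.079     ]
[ 0.54914596 -0.02768303  0.079     ]
[ 0.56127153 -0.04602984  0.079     ]
[ 0.55268863 -0.05115446  0.079     ]
[ 0.55082502 -0.0393603   0.079     ]
0.0223909533762904 -56.08077550954303
0.021991706477685606 -56.53893613595382
0.010200935185159923 28.649636260290652
0.009996398984055525 30.84028165998181
sill [0.55481309 0.02742224 0.045     ]
sill [0.55560987 0.00693074 0.045     ]
[array([0.5407528 , 0.01340401, 0.045     ]), array([ 5.39583823e-01, -3.27165190e-04,  4.50000000e-02]), array([0.57082721, 0.01485997, 0.045     ]), array([ 0.56983384, -0.00259149,  0.045     ])]
```

Call:
{"method": "servo_tool", "body": {
  "twist": [
    [0,0,0],
    [0,0,0],
    [0,0,0],
    [0,0,0],
    [0,0,0],
    [0,0,0]
  ],
  "xyz": [
    [-1,-5,2],
    [-1,-5.5,0],
    [-1,-5.5,0],
    [-1,-5.5,0],
    [-1.6,-5.5,0],
    [0,0,0]
  ],
  "fingers": [1,1,1,1,1,1]
}}

```text
time: 2.65
tool_pos: [0.502, -0.3787, 0.2026]
tool_rot: [0.708, 0.001, 0.707, -0.002]
contact_force: [-1.5, 0.3, 0.3]
gripper_width: 0.996
```

```bash
python3 - <<'E'
from h import *
st=manip.state();C=cam('wrist',st);im=vision.grab_frame('wrist');np.save('w2.npy',im)
np.save('w2_T.npy',C[2])
save(im,'w2.png',s=1.2)
u,v=proj(C,[[.5,-.303,.12]])[0].astype(int)
save(im,'w2c.png',(u-50,v-50,u+50,v+50),6)
print(u,v,st['tool_pos'])
E
```

```text
252 99 [ 0.5019997  -0.37871624  0.20256138]
```

View pics/w2.png

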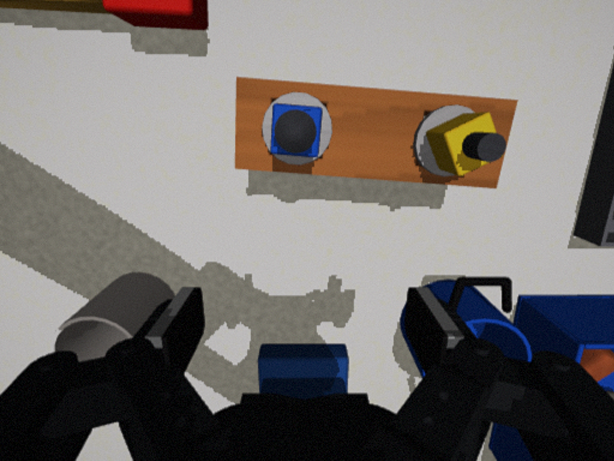

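View pics/w2c.png

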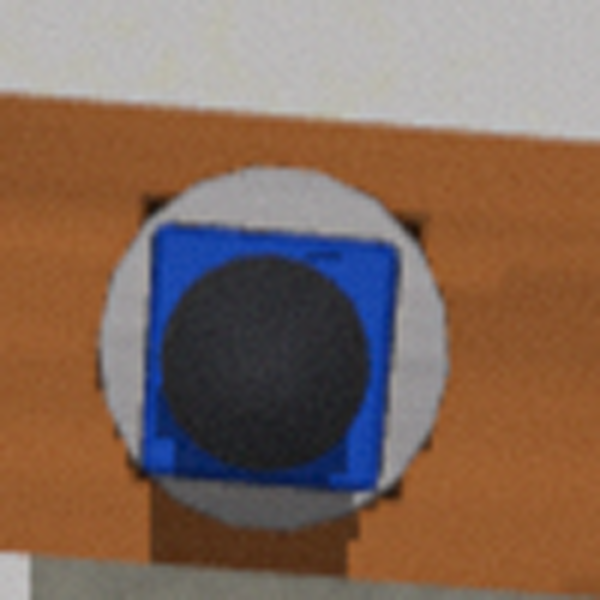

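```bash
python3 - <<'E'
from h import *
C=(*cam('wrist')[:2],np.load('w2_T.npy'))
f=lambda x,y:(202+x/6,49+y/6)
P=[atz(C,f(*p),.128) for p in [(153,226),(400,245),(378,491),(142,472)]]
print(np.mean(P,0))
for a,b in [(0,1),(3,2),(3,0),(2,1)]:
    d=P[b]-P[a];print(np.linalg.norm(d),np.degrees(np.arctan2(d[1],d[0])))
print('collar',atz(C,f(273,347),.092))
a=atz(C,f(100,345),.092);b=atz(C,f(447,350),.092);print('coll dia',b-a)
print('burr',atz(C,f(266,362),.15))
print(manip.state()['joint_pos'],q2R(manip.state()['tool_rot']).round(3))
E
```

```text
[ 0.4961444  -0.30949026  0.128     ]
0.02938142439057979 -4.407900946114272
0.029237627917617033 -4.7849081443852315
0.02870689102048786 85.52089115956517
0.028899812775730938 85.2350234012626
collar [ 0.49603545 -0.30861685  0.092     ]
coll dia [ 0.04889574 -0.00089283  0.        ]
burr [ 0.49638191 -0.30896705  0.15      ]
[-7.62127661e-01  7.80466673e-02  1.63507900e+00  6.61722847e-04
  1.42722144e+00 -7.60683759e-01] [[ 0.001  0.002  1.   ]
 [-0.     1.    -0.002]
 [-1.    -0.     0.001]]
```

Call:
{"method": "servo_tool", "body": {
  "twist": [
    [0,0,-0.08],
    [0,0,0],
    [0,0,0],
    [0,0,0],
    [0,0,0],
    [0,0,0]
  ],
  "xyz": [
    [-0.6,3.5,0],
    [0,3.5,0],
    [0,0,-2.0],
    [0,0,-4.0],
    [0,0,-4.2],
    [0,0,0]
  ],
  "fingers": [1,1,1,1,1,1]
}}

```text
time: 3.45
tool_pos: [0.4938, -0.3031, 0.0946]
tool_rot: [0.704, 0.03, 0.709, -0.026]
contact_force: [-0.5, 0.9, 0.4]
gripper_width: 1.004
```

```bash
python3 - <<'E'
from h import *
st=manip.state();print(st['tool_pos'],st['contact_force'])
im=vision.grab_frame('side');save(im,'s3.png',(200,60,360,180),5)
im=vision.grab_frame('wrist');save(im,'w3.png')
E
```

```text
[ 0.49379886 -0.30313717  0.09460974] [-0.45504448  0.94467562  0.4406325 ]
```

View pics/s3.png

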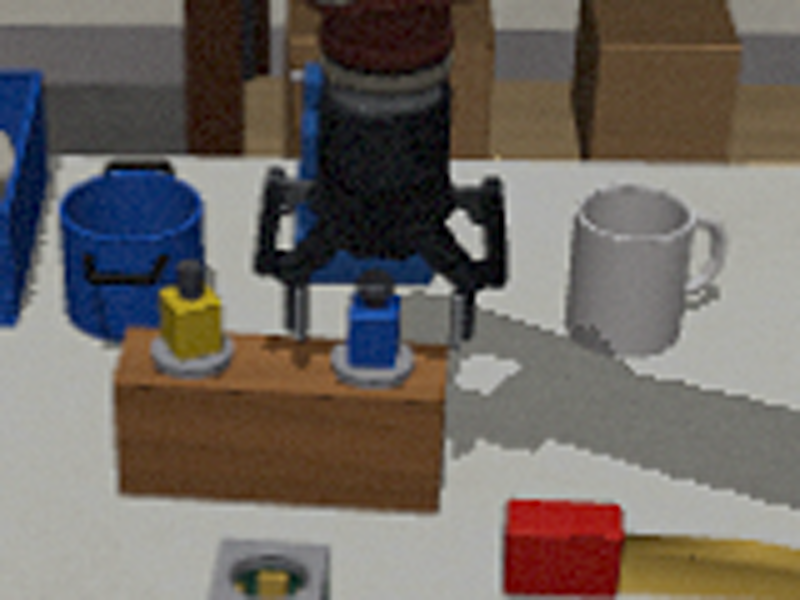

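View pics/w3.png

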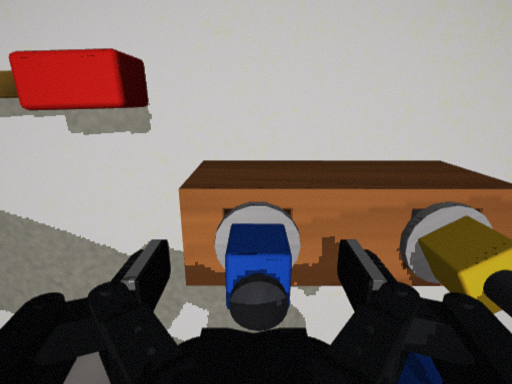

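Call:
{"method": "servo_tool", "body": {
  "twist": [
    [0,0,0],
    [0,0,0]
  ],
  "xyz": [
    [0,-0.3,0.2],
    [0,0,0]
  ],
  "fingers": [1,1]
}}

```text
time: 3.8
tool_pos: [0.4972, -0.3102, 0.1038]
tool_rot: [0.708, 0.027, 0.705, -0.029]
contact_force: [0.1, 1.1, 0.2]
gripper_width: 1.0
```

```bash
python3 - <<'E'
from h import *
for i in range(3):
    st=manip.state();print(st['time'],st['tool_pos'],st['tool_rot']);C=cam('wrist',st);im=vision.grab_frame('wrist')
print(proj(C,[[.496,-.309,.128],[.496,-.309,.15],[.496,-.309,.092]]))
save(im,'w4.png',(150,150,360,330),3.8)
E
```

```text
3.8 [ 0.49723903 -0.31020924  0.1038318 ] [ 0.70771715  0.02744484  0.70535641 -0.02924969]
3.85 [ 0.49689762 -0.30989932  0.10326105] [ 0.70743902  0.02767641  0.70563574 -0.02902154]
3.9 [ 0.49660277 -0.30965663  0.10276017] [ 0.70719726  0.02785625  0.70587797 -0.02885061]
[[255.00351629 268.20320267]
 [255.3635224  299.50253046]
 [254.60851976 233.86147405]]
```

View pics/w4.png

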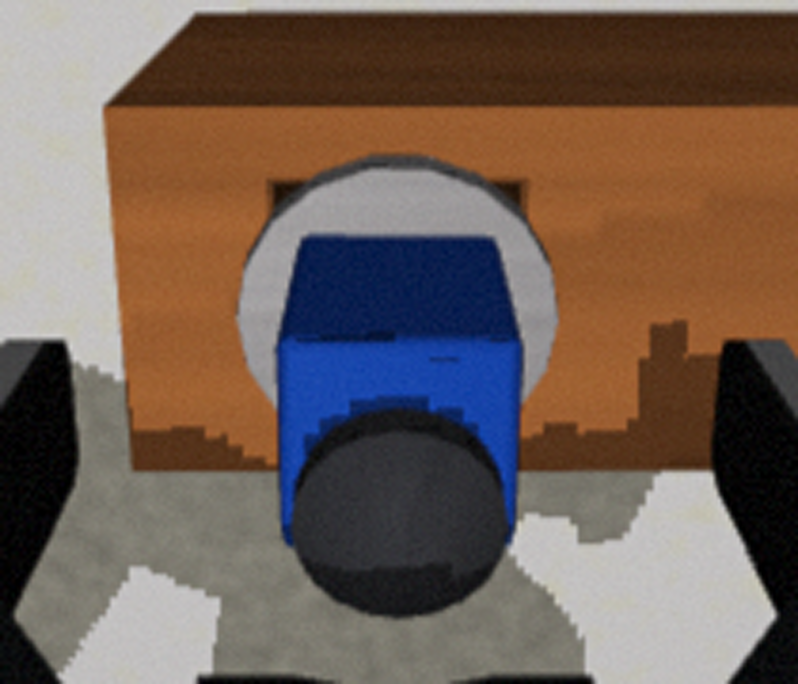

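Call:
{"method": "servo_tool", "body": {
  "twist": [
    [0,0,0],
    [0,0,0],
    [0,0,0],
    [0,0,0],
    [0,0,0],
    [0,0,0]
  ],
  "xyz": [
    [0,0,-0.2],
    [0,0,0],
    [0,0,0],
    [0,0,0],
    [0,0,0],
    [0,0,0]
  ],
  "fingers": [0.5,0.2,0.2,0.2,0.2,0.2]
}}

```text
time: 4.7
tool_pos: [0.4962, -0.3091, 0.0995]
tool_rot: [0.707, 0.028, 0.706, -0.028]
contact_force: [2.2, 0.1, 0.1]
gripper_width: 0.339
```

Call:
{"method": "servo_tool", "body": {
  "twist": [
    [0,0,0],
    [0,0,0],
    [0,0,0],
    [0,0,0],
    [0,0,0],
    [0,0,0]
  ],
  "xyz": [
    [0,0,2],
    [0,0,4],
    [0,0,4],
    [0,0,4],
    [0,0,1],
    [0,0,0]
  ],
  "fingers": [0,0,0,0,0,0]
}}

```text
time: 5.45
tool_pos: [0.4957, -0.3089, 0.2491]
tool_rot: [0.706, 0.028, 0.707, -0.028]
contact_force: [0.3, -0.1, -5.5]
gripper_width: 0.341
```

```bash
python3 - <<'E'
from h import *
st=manip.state();print(st['time'],st['tool_pos'],st['contact_force'],st['gripper_width'])
p=st['tool_pos']
for n in ['side','scene']:
    im=vision.grab_frame(n);u,v=proj(cam(n),[p+[0,0,-.05]])[0].astype(int)
    save(im,n+'4.png',(u-45,v-45,u+45,v+45),6)
E
```

```text
5.45 [ 0.49574589 -0.30887657  0.24909146] [ 0.25629015 -0.06368134 -5.53054669] 0.3412024810716607
```

View pics/side4.png

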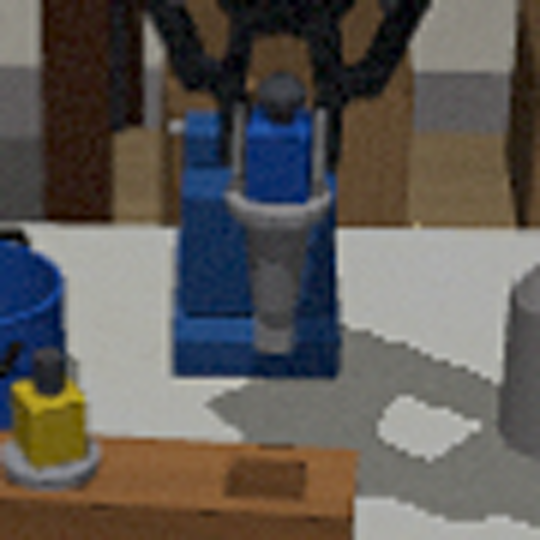

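View pics/scene4.png

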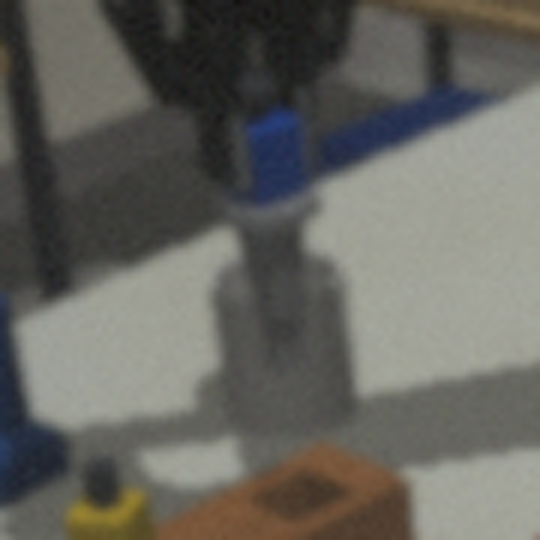

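Call:
{"method": "servo_tool", "body": {
  "twist": [
    [0,0,-0.18],
    [0,0,-0.18],
    [0,0,-0.18],
    [0,0,-0.18],
    [0,0,-0.18],
    [0,0,0],
    [0,0,0]
  ],
  "xyz": [
    [1,5,0.5],
    [1,5,0],
    [1,5,0],
    [1,5,0],
    [1.5,5,0],
    [0,2.1,0],
    [0,0,0]
  ],
  "fingers": [0,0,0,0,0,0,0]
}}

```text
time: 6.42
tool_pos: [0.55, -0.0369, 0.2522]
tool_rot: [0.623, 0.331, 0.626, -0.332]
contact_force: [-0.3, -0.3, -4.8]
gripper_width: 0.342
```

```bash
python3 - <<'E'
from h import *
st=manip.state();print(st['time'],st['tool_pos'],st['contact_force'],st['gripper_width'])
p=st['tool_pos'];Rt=q2R(st['tool_rot']);print(Rt.round(3),np.degrees(np.arctan2(Rt[1,2],Rt[0,2])))
for n in ['side','scene']:
    im=vision.grab_frame(n);np.save(n+'5.npy',im);u,v=proj(cam(n),[p+[0,0,-.08]])[0].astype(int)
    print(n,u,v)
    save(im,n+'5.png',(u-50,v-50,u+50,v+50),6)
E
```

```text
6.425 [ 0.54997927 -0.03693378  0.25218078] [-0.2774988  -0.34604091 -4.80273144] 0.3421986533942235
[[-0.004  0.828  0.56 ]
 [ 0.     0.56  -0.828]
 [-1.    -0.003 -0.002]] -55.920344982181554
side 254 162
scene 244 161
```

View pics/side5.png

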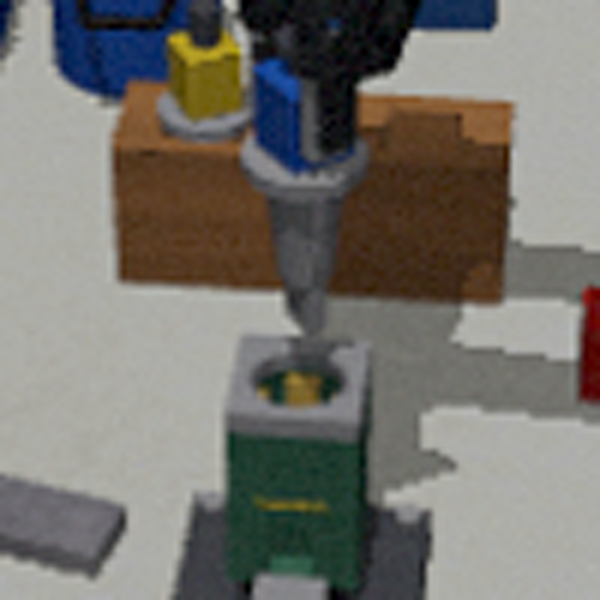

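View pics/scene5.png

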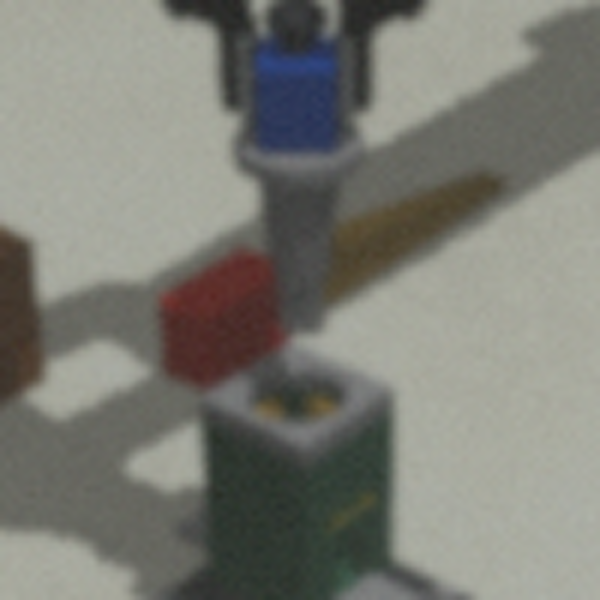

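```bash
python3 - <<'E'
from h import *
S=cam('side');C=cam('scene')
f=lambda x,y:(204+x/6,112+y/6)
g=lambda x,y:(194+x/6,111+y/6)
print('collar',tri([S,C],[f(305,168),g(297,148)]))
print('tip',tri([S,C],[f(311,334),g(303,328)]))
print('mouth',tri([S,C],[f(300,380),g(296,395)]))
print(proj(S,[[.5512,-.038,.132],[.55,-.037,.157]])-[204,112],proj(C,[[.5512,-.038,.132],[.55,-.037,.157]])-[194,111])
E
```

```text
collar [ 0.54883983 -0.03771346  0.23824854]
tip [ 0.5463216  -0.03804794  0.15723334]
mouth [ 0.55132636 -0.03938659  0.12974627]
[[49.95431595 63.3317562 ]
 [50.41639093 55.53046371]] [[49.65971553 64.84492538]
 [50.13693193 55.97645661]]
```

Call:
{"method": "servo_tool", "body": {
  "twist": [
    [0,0,0],
    [0,0,0],
    [0,0,0],
    [0,0,0],
    [0,0,0],
    [0,0,0]
  ],
  "xyz": [
    [0.1,-0.1,-1.5],
    [0,0,-2],
    [0,0,-2],
    [0,0,-1.5],
    [0,0,-0.5],
    [0,0,0]
  ],
  "fingers": [0,0,0,0,0,0]
}}

```text
time: 7.28
tool_pos: [0.5519, -0.0391, 0.179]
tool_rot: [0.624, 0.333, 0.624, -0.333]
contact_force: [-0.1, 0.1, -4.3]
gripper_width: 0.342
```

```bash
python3 - <<'E'
from h import *
st=manip.state();print(st['time'],st['tool_pos'],st['contact_force'],st['gripper_width'])
for n in ['side','scene']:
    im=vision.grab_frame(n)
    save(im,n+'6.png',(200,120,300,220),4)
E
python3 -c "
import cv2,numpy as np
cv2.imwrite('pics/j6.png',np.hstack([cv2.imread('pics/side6.png'),cv2.imread('pics/scene6.png')]))"
```

```text
7.275 [ 0.55186866 -0.03912212  0.1789934 ] [-0.1258335   0.10499225 -4.33196776] 0.34163603143043664
```

View pics/j6.png

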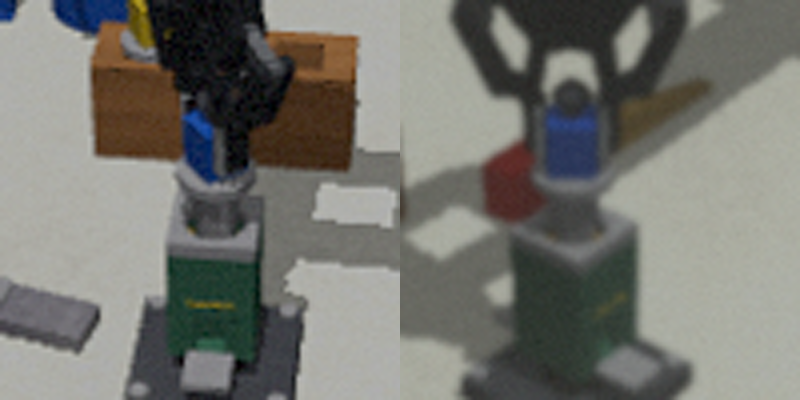

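The shank is well inside the mouth and centred in both views. I'll go on slowly past ring height (TCP 0.1715).

Call:
{"method": "servo_tool", "body": {
  "twist": [
    [0,0,0],
    [0,0,0],
    [0,0,0],
    [0,0,0]
  ],
  "xyz": [
    [0,0,-0.4],
    [0,0,-0.4],
    [0,0,-0.2],
    [0,0,0]
  ],
  "fingers": [0,0,0,0]
}}

```text
time: 7.88
tool_pos: [0.5518, -0.0391, 0.1689]
tool_rot: [0.624, 0.333, 0.624, -0.333]
contact_force: [0.7, 0.6, -4.7]
gripper_width: 0.34
```

Call:
{"method": "servo_tool", "body": {
  "twist": [
    [0,0,0],
    [0,0,0],
    [0,0,0],
    [0,0,0]
  ],
  "xyz": [
    [0,0,-0.3],
    [0,0,-0.3],
    [0,0,-0.3],
    [0,0,0]
  ],
  "fingers": [0,0,0,0]
}}

```text
time: 8.38
tool_pos: [0.552, -0.0391, 0.1601]
tool_rot: [0.624, 0.333, 0.624, -0.333]
contact_force: [1.1, 0.3, -4.3]
gripper_width: 0.343
```

Call:
{"method": "servo_tool", "body": {
  "twist": [
    [0,0,0],
    [0,0,0],
    [0,0,0],
    [0,0,0]
  ],
  "xyz": [
    [0,0,-0.3],
    [0,0,-0.2],
    [0,0,-0.2],
    [0,0,0]
  ],
  "fingers": [0,0,0,0]
}}

```text
time: 8.88
tool_pos: [0.5525, -0.0391, 0.1542]
tool_rot: [0.624, 0.333, 0.624, -0.332]
contact_force: [0.2, 0.7, -0.0]
gripper_width: 0.344
```

Call:
{"method": "servo_tool", "body": {
  "twist": [
    [0,0,0.04],
    [0,0,-0.08],
    [0,0,0.08],
    [0,0,-0.04]
  ],
  "xyz": [
    [0,0,-0.1],
    [0,0,-0.1],
    [0,0,-0.1],
    [0,0,0]
  ],
  "fingers": [0,0,0,0]
}}

```text
time: 9.38
tool_pos: [0.5524, -0.0393, 0.1511]
tool_rot: [0.624, 0.333, 0.623, -0.333]
contact_force: [0.0, -0.2, -0.3]
gripper_width: 0.338
```

Call:
{"method": "servo_tool", "body": {
  "twist": [
    [0,0,0.04],
    [0,0,-0.08],
    [0,0,0.08],
    [0,0,-0.04]
  ],
  "xyz": [
    [0,0,-0.1],
    [0,0,-0.1],
    [0,0,-0.1],
    [0,0,0]
  ],
  "fingers": [0,0,0,0]
}}

```text
time: 9.88
tool_pos: [0.5525, -0.0393, 0.1483]
tool_rot: [0.624, 0.333, 0.623, -0.333]
contact_force: [0.7, 0.4, -0.9]
gripper_width: 0.341
```

```bash
python3 - <<'E'
from h import *
im=vision.grab_frame('side');save(im,'side7.png',(215,140,285,210),6)
im=vision.grab_frame('scene');save(im,'scene7.png',(210,140,280,210),6)
E
python3 -c "
import cv2,numpy as np
cv2.imwrite('pics/j7.png',np.hstack([cv2.imread('pics/side7.png')[:,:395],cv2.imread('pics/scene7.png')[:,:395]]))"
```

```text
(no output)
```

View pics/j7.png

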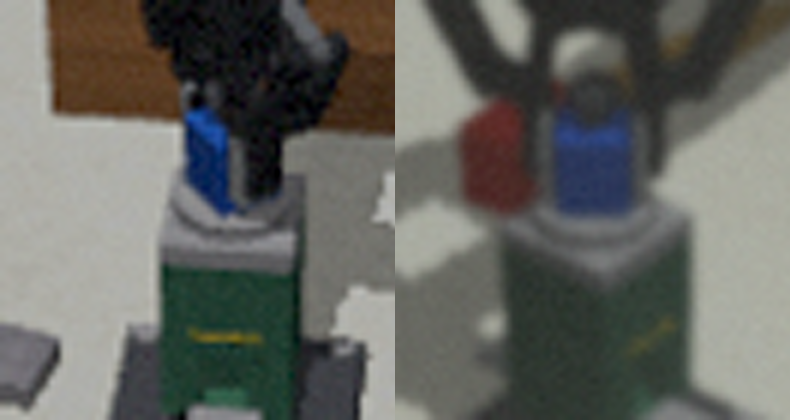

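Call:
{"method": "servo_tool", "body": {
  "twist": [
    [0,0,0.04],
    [0,0,-0.08],
    [0,0,0.08],
    [0,0,-0.04]
  ],
  "xyz": [
    [0,0,-0.1],
    [0,0,-0.05],
    [0,0,-0.05],
    [0,0,0]
  ],
  "fingers": [0,0,0,0]
}}

```text
time: 10.48
tool_pos: [0.5526, -0.0393, 0.1467]
tool_rot: [0.625, 0.333, 0.623, -0.332]
contact_force: [-0.5, -1.0, 3.6]
gripper_width: 0.337
```

Call:
{"method": "servo_tool", "body": {
  "twist": [
    [0,0,0.04],
    [0,0,-0.08],
    [0,0,0.08],
    [0,0,-0.04]
  ],
  "xyz": [
    [0,0,-0.1],
    [0,0,-0.05],
    [0,0,0],
    [0,0,0]
  ],
  "fingers": [0,0,0,0]
}}

```text
time: 10.98
tool_pos: [0.5528, -0.0394, 0.1459]
tool_rot: [0.625, 0.333, 0.623, -0.332]
contact_force: [-0.5, -0.6, 6.1]
gripper_width: 0.342
```

```bash
python3 - <<'E'
from h import *
im=vision.grab_frame('side');save(im,'side8.png',(215,140,285,210),6)
im=vision.grab_frame('scene');save(im,'scene8.png',(210,140,280,210),6)
E
python3 -c "
import cv2,numpy as np
cv2.imwrite('pics/j8.png',np.hstack([cv2.imread('pics/side8.png')[:,:395],cv2.imread('pics/scene8.png')[:,:395]]))"
```

```text
(no output)
```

View pics/j8.png

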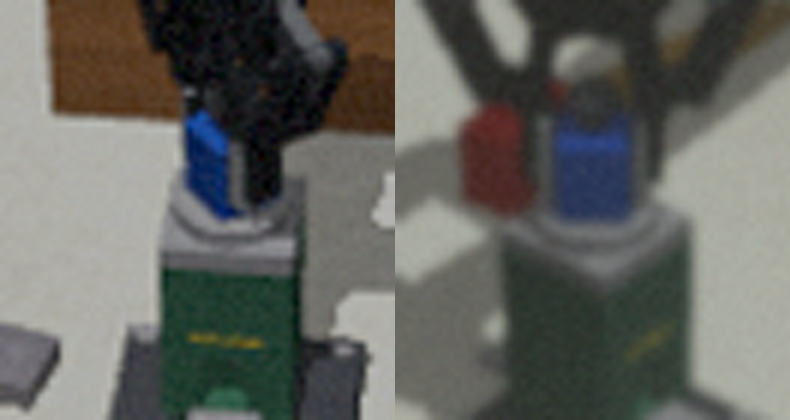

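Call:
{"method": "servo_tool", "body": {
  "twist": [
    [0,0,0.05],
    [0,0,-0.1],
    [0,0,0.1],
    [0,0,-0.05]
  ],
  "xyz": [
    [0,0,-0.1],
    [0,0,-0.05],
    [0,0,0],
    [0,0,0]
  ],
  "fingers": [0,0,0,0]
}}

```text
time: 11.58
tool_pos: [0.5531, -0.0394, 0.145]
tool_rot: [0.625, 0.333, 0.623, -0.332]
contact_force: [-0.8, 0.6, 7.3]
gripper_width: 0.338
```

Call:
{"method": "servo_tool", "body": {
  "twist": [
    [0,0,0.05],
    [0,0,-0.05],
    [0,0,0]
  ],
  "xyz": [
    [0,0,-0.1],
    [0,0,-0.05],
    [0,0,0]
  ],
  "fingers": [0,0,0]
}}

```text
time: 11.95
tool_pos: [0.5533, -0.0394, 0.1441]
tool_rot: [0.625, 0.333, 0.623, -0.332]
contact_force: [-2.3, 1.4, 9.2]
gripper_width: 0.337
```

```bash
python3 - <<'E'
from h import *
im=vision.grab_frame('side');save(im,'side9.png',(225,150,280,205),8)
E
```

```text
(no output)
```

View pics/side9.png

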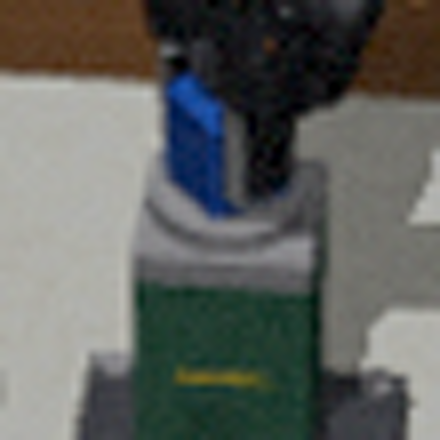

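Call:
{"method": "servo_tool", "body": {
  "twist": [
    [0,0,0],
    [0,0,0],
    [0,0,0],
    [0,0,0],
    [0,0,0],
    [0,0,0]
  ],
  "xyz": [
    [0,0,0.2],
    [0,0,0.1],
    [0,0,0],
    [0,0,0],
    [0,0,0],
    [0,0,0]
  ],
  "fingers": [0,0,0,0.4,0.7,1]
}}

```text
time: 12.75
tool_pos: [0.5514, -0.0391, 0.143]
tool_rot: [0.624, 0.332, 0.624, -0.333]
contact_force: [0.2, 0.2, -0.6]
gripper_width: 0.813
```

Call:
{"method": "servo_tool", "body": {
  "twist": [
    [0,0,0],
    [0,0,0],
    [0,0,0],
    [0,0,0]
  ],
  "xyz": [
    [0,0,0],
    [0,0,2],
    [0,0,4],
    [0,0,4]
  ],
  "fingers": [1,1,1,1]
}}

```text
time: 13.25
tool_pos: [0.552, -0.0392, 0.2463]
tool_rot: [0.624, 0.333, 0.624, -0.333]
contact_force: [-0.1, -1.0, 0.2]
gripper_width: 1.004
```

```bash
python3 - <<'E'
from h import *
st=manip.state();print(st['tool_pos'])
im=vision.grab_frame('side');np.save('side10.npy',im);save(im,'side10.png',(225,140,285,200),7)
im=vision.grab_frame('scene');save(im,'scene10.png',(215,140,275,200),7)
E
python3 -c "
import cv2,numpy as np
cv2.imwrite('pics/j10.png',np.hstack([cv2.imread('pics/side10.png')[:,:395],cv2.imread('pics/scene10.png')[:,:395]]))"
```

```text
[ 0.55201427 -0.03915828  0.24633355]
```

View pics/j10.png

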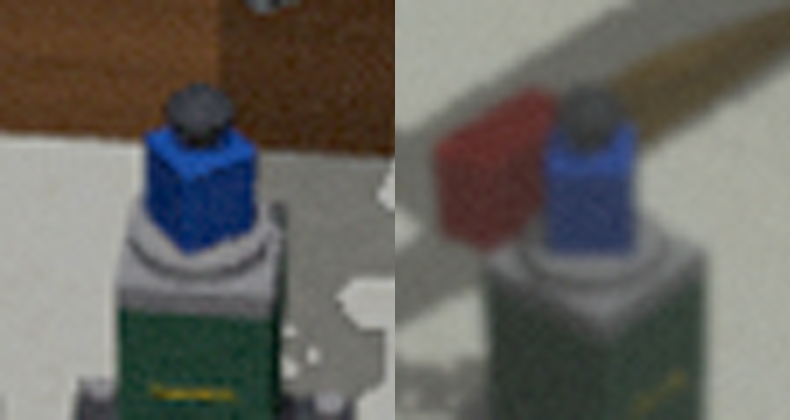

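Call:
{"method": "servo_tool", "body": {
  "twist": [
    [0,0,0.17],
    [0,0,0.17],
    [0,0,0.17],
    [0,0,0.17],
    [0,0,0.17],
    [0,0,0.17],
    [0,0,0.174],
    [0,0,0]
  ],
  "xyz": [
    [0,3,0],
    [0,4.6,0],
    [-1,5,0],
    [-1,5,-1],
    [-1.1,5,-1.6],
    [0,5,-2],
    [0,0,0],
    [0,0,0]
  ],
  "fingers": [1,1,1,1,1,1,1,1]
}}

```text
time: 14.35
tool_pos: [0.5208, 0.2374, 0.1981]
tool_rot: [0.703, -0.075, 0.703, 0.075]
contact_force: [-0.4, -0.1, 0.4]
gripper_width: 0.998
```

```bash
python3 - <<'E'
from h import *
st=manip.state();C=cam('wrist',st);im=vision.grab_frame('wrist');np.save('w5.npy',im);np.save('w5_T.npy',C[2])
print(st['tool_pos'],st['joint_pos'])
print(vision.spot_in('wrist','drift'),proj(C,[[.5034,.3185,.036],[.542,.143,0]]))
save(im,'w5.png',s=1.5)
im=vision.grab_frame('side');S=cam('side');save(im,'side11.png',s=1.2)
print('jar',atz(S,(245/1.5,465/1.5),0))
E
```

```text
[0.52076452 0.23738154 0.19807391] [ 2.97766740e-01 -4.94577913e-02  1.77116634e+00 -1.79678866e-04
  1.41991318e+00  8.41179759e-02]
[{'extent': [255.2, 155.8, 23.7, 174.0], 'score': 0.83}, {'extent': [132.4, 179.2, 77.1, 115.8], 'score': 0.72}] [[254.87549481  92.88409496]
 [255.07990647 238.49189926]]
jar [0.74093799 0.27797703 0.        ]
```

View pics/w5.png

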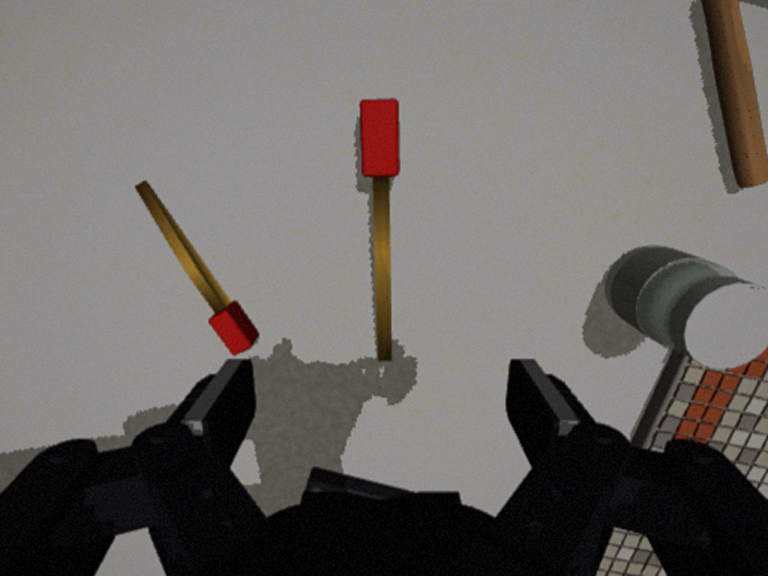

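```bash
python3 - <<'E'
from h import *
C=(*cam('wrist')[:2],np.load('w5_T.npy'))
f=lambda x,y:(x/1.5,y/1.5)
P=[atz(C,f(*p),.036) for p in [(361,100),(398,99),(399,176),(361,176)]]
o=np.mean(P,0);t=atz(C,f(384.5,361),0.003)
print(P,o,t,np.linalg.norm((t-o)[:2]),np.degrees(np.arctan2(*(t-o)[[1,0]])))
for a,b in [(0,3),(1,2),(0,1)]:
    d=P[b]-P[a];print(np.linalg.norm(d),np.degrees(np.arctan2(d[1],d[0])))
E
```

```text
[array([0.48461412, 0.33937543, 0.036     ]), array([0.50809773, 0.34506387, 0.036     ]), array([0.51965825, 0.29759605, 0.036     ]), array([0.4941865 , 0.29209271, 0.036     ])] [0.50163915 0.31853201 0.036     ] [0.54391781 0.1417769  0.003     ] 0.1817411814792293 -76.54797033201825
0.04824195453889087 -78.55516430705804
0.048855299530802185 -76.31240845854636
0.024162744155736632 13.616506163008061
```

Call:
{"method": "servo_tool", "body": {
  "twist": [
    [0,0,0.018],
    [0,0,0],
    [0,0,0],
    [0,0,0],
    [0,0,0],
    [0,0,0]
  ],
  "xyz": [
    [-0.9,4,-3],
    [-1,4.1,-4],
    [0,0,-5],
    [0,0,-5],
    [0,0,-1.6],
    [0,0,0]
  ],
  "fingers": [1,1,1,1,1,1]
}}

```text
time: 15.25
tool_pos: [0.502, 0.3173, 0.0117]
tool_rot: [0.702, -0.082, 0.703, 0.081]
contact_force: [-0.4, 0.3, 0.4]
gripper_width: 0.998
```

```bash
python3 - <<'E'
from h import *
st=manip.state();print(st['tool_pos'],st['contact_force'])
im=vision.grab_frame('wrist');save(im,'w6.png')
im=vision.grab_frame('side');save(im,'side12.png',(200,180,380,370),3)
E
```

```text
[0.50198368 0.31729962 0.01165386] [-0.43586579  0.29413516  0.37995963]
```

View pics/w6.png

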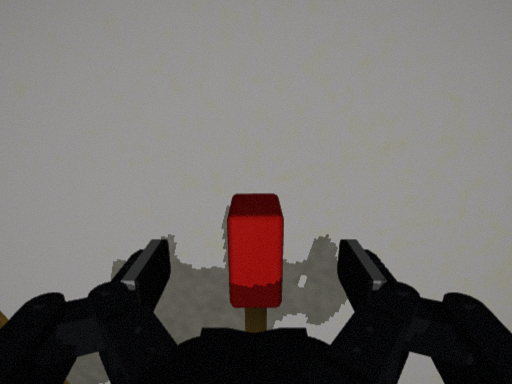

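View pics/side12.png

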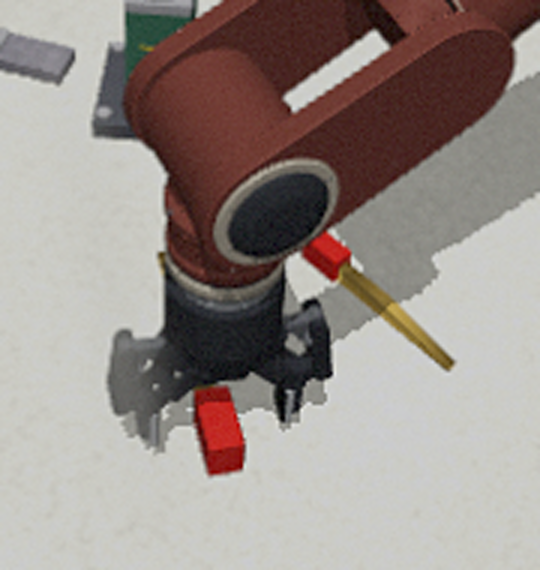

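Call:
{"method": "servo_tool", "body": {
  "twist": [
    [0,0,0],
    [0,0,0],
    [0,0,0],
    [0,0,0],
    [0,0,0],
    [0,0,0],
    [0,0,0]
  ],
  "xyz": [
    [0,0.1,-0.4],
    [0,0,0],
    [0,0,0],
    [0,0,0],
    [0,0,0],
    [0,0,0],
    [0,0,0]
  ],
  "fingers": [1,0.5,0,0,0,0,0]
}}

```text
time: 16.23
tool_pos: [0.5023, 0.3191, 0.0082]
tool_rot: [0.703, -0.082, 0.702, 0.082]
contact_force: [-0.1, 1.3, 1.7]
gripper_width: 0.291
```

```bash
python3 - <<'E'
from h import *
st=manip.state();print(st['tool_pos'],st['contact_force'],st['gripper_width'],0)
Rt=q2R(st['tool_rot']);print(Rt.round(4),np.degrees(np.arctan2(Rt[1,2],Rt[0,2])))
E
```

```text
[0.50233871 0.31906935 0.00820628] [-0.05085386  1.25178045  1.71259487] 0.29082415470960415 0
[[ 8.000e-04 -2.304e-01  9.731e-01]
 [ 4.000e-04  9.731e-01  2.304e-01]
 [-1.000e+00  2.000e-04  9.000e-04]] 13.32270079098547
```

Call:
{"method": "servo_tool", "body": {
  "twist": [
    [0,0,0],
    [0,0,0],
    [0,0,-0.16],
    [0,0,-0.151],
    [0,0,0],
    [0,0,0],
    [0,0,0]
  ],
  "xyz": [
    [0,0,2],
    [0,0,4],
    [2.5,-3,0],
    [2.5,-4,0],
    [1.9,-3.9,0],
    [0,0,-1.35],
    [0,0,0]
  ],
  "fingers": [0,0,0,0,0,0,0]
}}

```text
time: 17.1
tool_pos: [0.569, 0.2096, 0.0526]
tool_rot: [0.705, 0.028, 0.708, -0.028]
contact_force: [-1.0, 0.5, -3.9]
gripper_width: 0.294
```

```bash
python3 - <<'E'
from h import *
st=manip.state();print(st['time'],st['tool_pos'],st['contact_force'],st['gripper_width'])
Rt=q2R(st['tool_rot']);print(np.degrees(np.arctan2(Rt[1,2],Rt[0,2])),Rt[:,0])
C=cam('wrist',st)
im=vision.grab_frame('wrist');save(im,'w7.png',s=1.5);np.save('w7.npy',im);np.save('w7_T.npy',C[2])
im=vision.grab_frame('side');np.save('side13.npy',im);save(im,'side13.png',(190,140,340,290),4)
im=vision.grab_frame('scene');np.save('scene13.npy',im);save(im,'scene13.png',(190,140,390,290),4)
E
```

```text
17.1 [0.56900909 0.20958011 0.05255857] [-1.035271    0.47505576 -3.94805133] 0.2936251098129028
-4.529993986570177 [-4.41807379e-03 -4.24761185e-04 -9.99990150e-01]
```

View pics/w7.png

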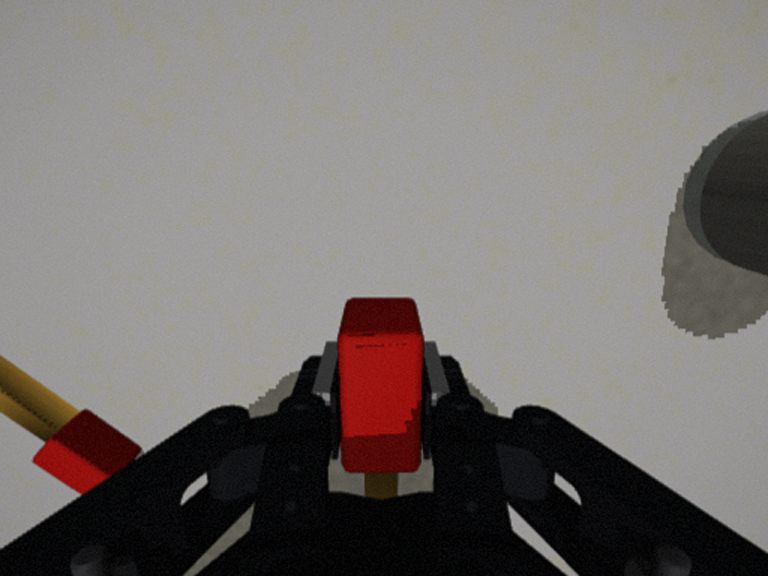

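View pics/side13.png

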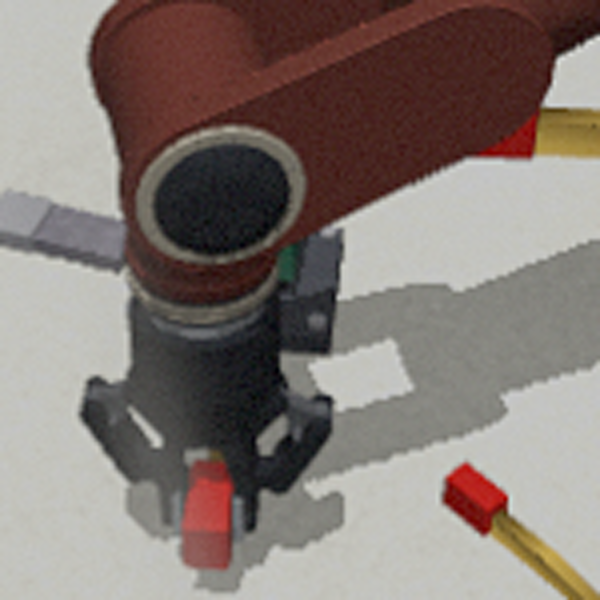

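View pics/scene13.png

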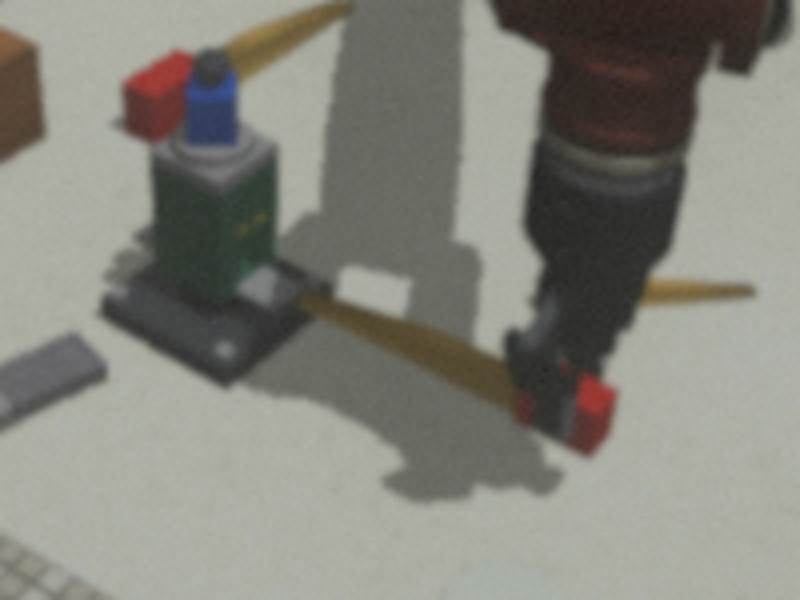

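```bash
python3 - <<'E'
from h import *
C=cam('scene')
u=np.array([-.0785,-.9969]);c=np.array([.5513,-.039])
def ax(s,z,off=0): return np.r_[c-u*s+off*np.array([.9969,-.0785]),z]
im=np.load('scene13.npy');
big=cv2.resize(im[180:240,220:290],None,fx=10,fy=10,interpolation=cv2.INTER_CUBIC)
def d(p,col):
    q=(proj(C,[p])[0]-[220,180]+.5)*10; cv2.circle(big,tuple(int(v) for v in q),4,col,-1)
for o in(-.015,.015):
    for s in(.028,.06): d(ax(s,.045,o),(255,0,0))
for o in(-.009,.009):
    for z in(.045,.075): d(ax(.028,z,o),(255,255,0))
t=np.array([.5690-.0785*.18,.2096-.18*.9969,.0444]); d(t,(0,0,255))
d(t+[.006,0,0],(0,255,255));d(t-[.006,0,0],(0,255,255))
cv2.imwrite('pics/ov.png',big[:,:,::-1])
print(manip.state()['tool_pos'])
E
```

```text
[0.57018294 0.21072732 0.05419855]
```

View pics/ov.png

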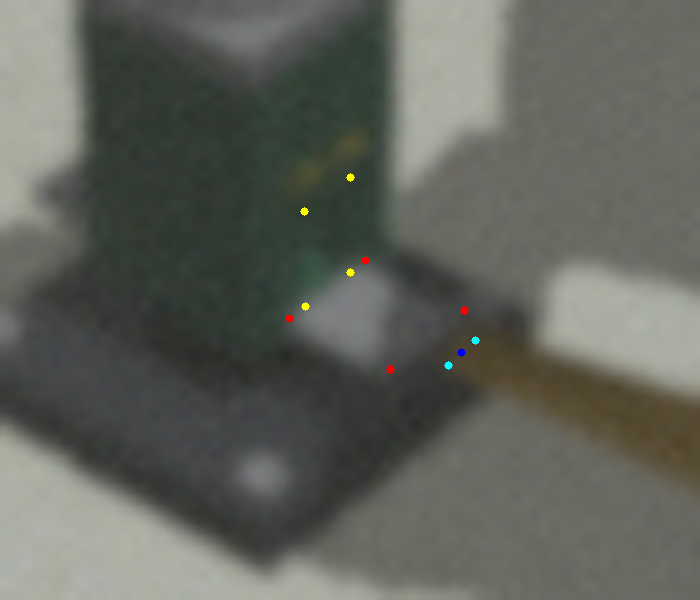

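Call:
{"method": "servo_tool", "body": {
  "twist": [
    [0,0,0],
    [0,0,0],
    [0,0,0],
    [0,0,0],
    [0,0,0]
  ],
  "xyz": [
    [0,0,0.1],
    [-0.1,-1.3,0],
    [-0.1,-1.3,0],
    [-0.1,-1.4,0],
    [0,0,0]
  ],
  "fingers": [0,0,0,0,0]
}}

```text
time: 17.88
tool_pos: [0.5679, 0.1684, 0.0552]
tool_rot: [0.706, 0.028, 0.707, -0.028]
contact_force: [-0.1, 1.6, -3.4]
gripper_width: 0.297
```

```bash
python3 - <<'E'
from h import *
st=manip.state();print(st['time'],st['tool_pos'],st['contact_force'],st['gripper_width'])
im=vision.grab_frame('scene');np.save('scene14.npy',im);save(im,'scene14.png',(210,150,310,240),7)
E
```

```text
17.875 [0.56785619 0.16843966 0.05522606] [-0.07080775  1.57826224 -3.42034122] 0.2971544611057652
```

View pics/scene14.png

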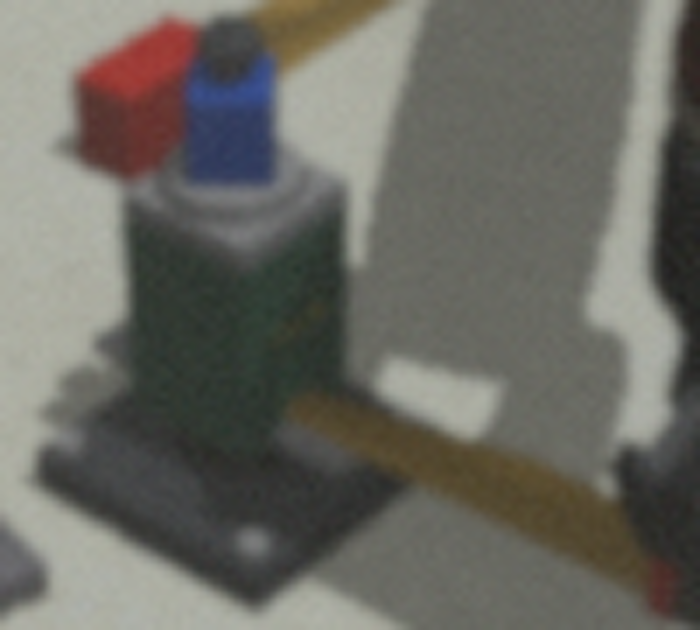

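```bash
python3 - <<'E'
from h import *
C=cam('scene')
u=np.array([-.0785,-.9969]);c=np.array([.5513,-.039])
def ax(s,z,off=0): return np.r_[c-u*s+off*np.array([.9969,-.0785]),z]
im=np.load('scene14.npy');
big=cv2.resize(im[180:230,230:290],None,fx=12,fy=12,interpolation=cv2.INTER_CUBIC)
def d(p,col):
    q=(proj(C,[p])[0]-[230,180]+.5)*12; cv2.circle(big,tuple(int(v) for v in q),3,col,-1)
for o in(-.015,.015):
    for s in(.028,.06): d(ax(s,.045,o),(255,0,0))
for o in(-.009,.009):
    for z in(.045,.075): d(ax(.028,z,o),(255,255,0))
for o in (-.028,.028): d(ax(.028,.042,o),(255,0,255))
t=np.array([.5679-.0785*.18,.1684-.18*.9969,.047])
for o in (-.006,.006):
  d(t+[o,0,0],(0,255,255));d(t+[o,0,.006],(0,255,255))
cv2.imwrite('pics/ov2.png',big[:,:,::-1])
E
```

```text
(no output)
```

View pics/ov2.png

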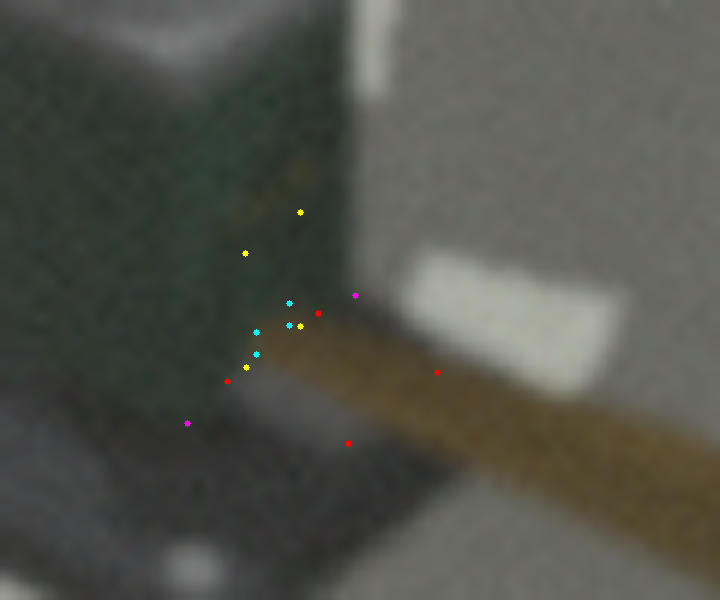

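Call:
{"method": "servo_tool", "body": {
  "twist": [
    [0,0,0],
    [0,0,0],
    [0,0,0]
  ],
  "xyz": [
    [-0.04,-0.5,0],
    [-0.04,-0.5,0],
    [0,0,0]
  ],
  "fingers": [0,0,0]
}}

```text
time: 18.3
tool_pos: [0.5671, 0.1596, 0.0552]
tool_rot: [0.707, 0.028, 0.707, -0.028]
contact_force: [0.4, -0.0, -3.4]
gripper_width: 0.293
```

Free, no force. Now I lower the drift onto the floor gently.

Call:
{"method": "servo_tool", "body": {
  "twist": [
    [0,0,0],
    [0,0,0],
    [0,0,0]
  ],
  "xyz": [
    [0,0,-0.1],
    [0,0,-0.05],
    [0,0,0]
  ],
  "fingers": [0,0,0]
}}

```text
time: 18.68
tool_pos: [0.5671, 0.1599, 0.0537]
tool_rot: [0.706, 0.028, 0.707, -0.028]
contact_force: [-0.7, 0.3, -3.3]
gripper_width: 0.294
```

Call:
{"method": "servo_tool", "body": {
  "twist": [
    [0,0,0],
    [0,0,0],
    [0,0,0]
  ],
  "xyz": [
    [0,0,-0.05],
    [0,0,-0.05],
    [0,0,0]
  ],
  "fingers": [0,0,0]
}}

```text
time: 19.05
tool_pos: [0.5673, 0.1599, 0.0531]
tool_rot: [0.707, 0.028, 0.706, -0.028]
contact_force: [-0.6, -0.0, -2.4]
gripper_width: 0.296
```

Call:
{"method": "servo_tool", "body": {
  "twist": [
    [0,0,0],
    [0,0,0],
    [0,0,0],
    [0,0,0],
    [0,0,0]
  ],
  "xyz": [
    [-0.07,-0.9,0],
    [-0.07,-0.9,0],
    [-0.07,-0.9,0],
    [-0.07,-0.9,0],
    [0,0,0]
  ],
  "fingers": [0,0,0,0,0]
}}

```text
time: 19.68
tool_pos: [0.5644, 0.1227, 0.0529]
tool_rot: [0.707, 0.028, 0.707, -0.028]
contact_force: [0.1, -0.9, -1.9]
gripper_width: 0.295
```

```bash
python3 - <<'E'
from h import *
st=manip.state();print(st['time'],st['tool_pos'],st['contact_force'],st['gripper_width'])
im=vision.grab_frame('scene');np.save('scene15.npy',im);save(im,'scene15.png',(200,140,300,240),6)
E
```

```text
19.675 [0.56438448 0.12266332 0.05286413] [ 0.13443443 -0.89156818 -1.89411364] 0.29475329260215605
```

View pics/scene15.png

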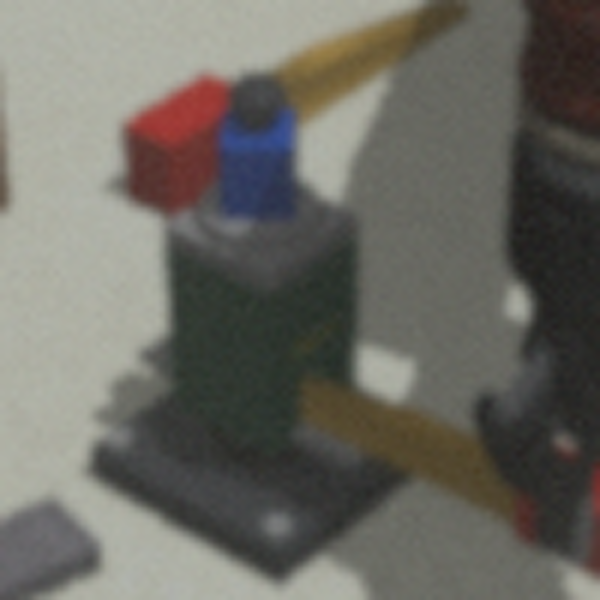

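Call:
{"method": "servo_tool", "body": {
  "twist": [
    [0,0,0],
    [0,0,0],
    [0,0,0],
    [0,0,0],
    [0,0,0]
  ],
  "xyz": [
    [-0.05,-0.6,0],
    [-0.05,-0.6,0],
    [-0.05,-0.6,0],
    [-0.05,-0.6,0],
    [0,0,0]
  ],
  "fingers": [0,0,0,0,0]
}}

```text
time: 20.35
tool_pos: [0.5626, 0.1017, 0.0531]
tool_rot: [0.707, 0.029, 0.706, -0.026]
contact_force: [1.2, 7.9, -1.8]
gripper_width: 0.291
```

Call:
{"method": "servo_tool", "body": {
  "twist": [
    [0,0,0],
    [0,0,0],
    [0,0,0],
    [0,0,0],
    [0,0,0]
  ],
  "xyz": [
    [-0.05,-0.6,0],
    [-0.05,-0.6,0],
    [-0.05,-0.6,0],
    [-0.05,-0.6,0],
    [0,0,0]
  ],
  "fingers": [0,0,0,0,0]
}}

```text
time: 20.98
tool_pos: [0.5604, 0.0773, 0.053]
tool_rot: [0.707, 0.029, 0.706, -0.027]
contact_force: [-0.7, 5.4, -2.2]
gripper_width: 0.289
```

```bash
python3 - <<'E'
from h import *
st=manip.state();print(st['time'],st['tool_pos'],st['contact_force'],st['gripper_width'])
im=vision.grab_frame('scene');np.save('scene16.npy',im);save(im,'scene16.png',(200,140,300,240),6)
E
```

```text
20.975 [0.56039469 0.07733893 0.05296397] [-0.67426393  5.36519067 -2.16269197] 0.28894899224499565
```

View pics/scene16.png

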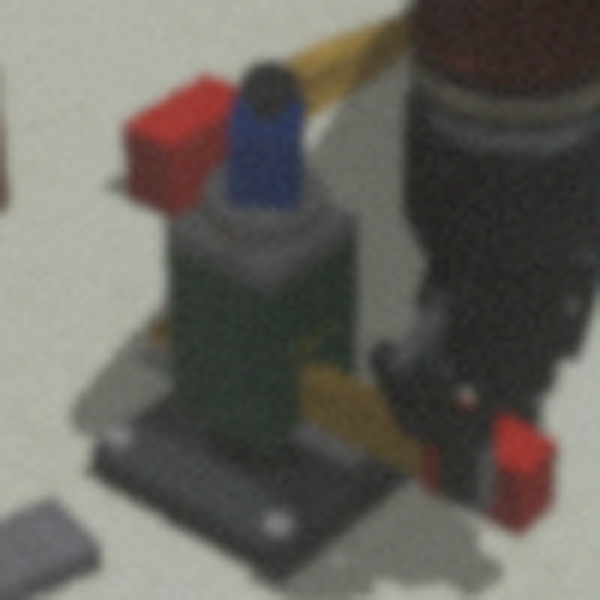

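Call:
{"method": "servo_tool", "body": {
  "twist": [
    [0,0,0],
    [0,0,0],
    [0,0,0],
    [0,0,0],
    [0,0,0]
  ],
  "xyz": [
    [-0.05,-0.6,0],
    [-0.05,-0.6,0],
    [-0.05,-0.6,0],
    [-0.02,-0.3,0],
    [0,0,0]
  ],
  "fingers": [0,0,0,0,0]
}}

```text
time: 21.65
tool_pos: [0.5587, 0.0562, 0.0529]
tool_rot: [0.707, 0.029, 0.706, -0.027]
contact_force: [-0.3, 5.0, -1.3]
gripper_width: 0.293
```

```bash
python3 - <<'E'
from h import *
st=manip.state();print(st['time'],st['tool_pos'],st['contact_force'],st['gripper_width'])
im=vision.grab_frame('scene');np.save('scene17.npy',im);save(im,'scene17.png',(200,140,300,240),6)
im=vision.grab_frame('side');save(im,'side17.png',(200,120,300,220),6)
E
```

```text
21.65 [0.55870372 0.05620305 0.05291481] [-0.31735618  4.99833929 -1.2889899 ] 0.29270553674553274
```

View pics/scene17.png

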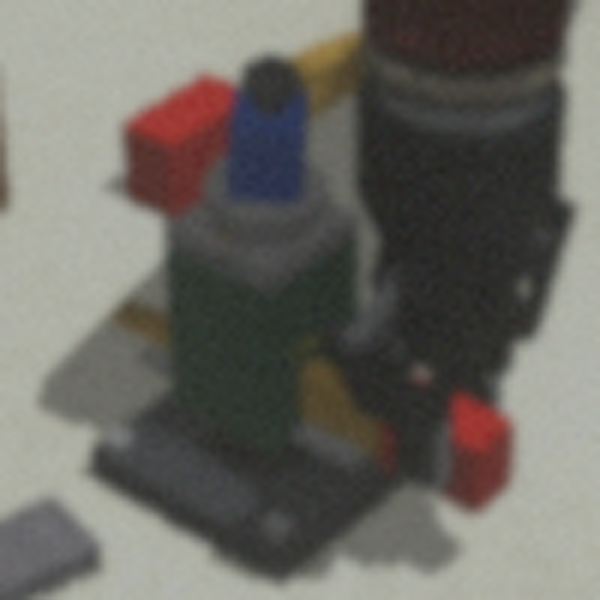

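View pics/side17.png

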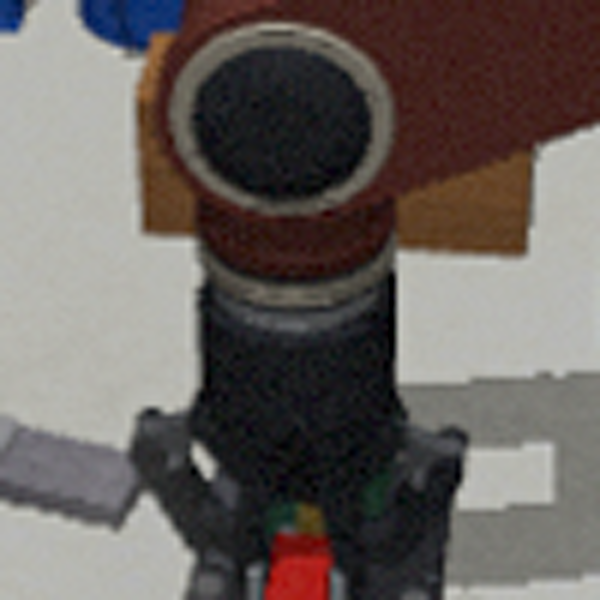

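Call:
{"method": "servo_tool", "body": {
  "twist": [
    [0,0,0],
    [0,0,0],
    [0,0,0],
    [0,0,0],
    [0,0,0]
  ],
  "xyz": [
    [0,0,0],
    [0,0,0],
    [0,0,0],
    [0,0,0],
    [0,0,0]
  ],
  "fingers": [0.5,0.8,1,1,1]
}}

```text
time: 22.38
tool_pos: [0.5587, 0.0548, 0.0528]
tool_rot: [0.707, 0.028, 0.707, -0.028]
contact_force: [-0.1, 0.6, -0.8]
gripper_width: 1.003
```

Call:
{"method": "servo_tool", "body": {
  "twist": [
    [0,0,0],
    [0,0,0],
    [0,0,0],
    [0,0,0],
    [0,0,0],
    [0,0,0],
    [0,0,0],
    [0,0,0]
  ],
  "xyz": [
    [0,0,1],
    [0,0.5,2],
    [0,1,4],
    [0,3,4],
    [0,4,4],
    [-2,5,2],
    [-3,4,0],
    [0,0,0]
  ],
  "fingers": [1,1,1,1,1,1,1,1]
}}

```text
time: 23.38
tool_pos: [0.5074, 0.2325, 0.2252]
tool_rot: [0.708, 0.027, 0.706, -0.026]
contact_force: [0.9, -0.8, 0.2]
gripper_width: 0.999
```

```bash
python3 - <<'E'
from h import *
st=manip.state();print(st['time'],st['tool_pos'],st['contact_force'],st['gripper_width'])
im=vision.grab_frame('scene');np.save('scene18.npy',im);save(im,'scene18.png',(200,130,310,240),5.5)
im=vision.grab_frame('side');np.save('side18.npy',im);save(im,'side18.png',(200,120,310,230),5.5)
im=vision.grab_frame('wrist');save(im,'w18.png',s=1.3)
E
```

```text
23.375 [0.50744337 0.23253826 0.2252059 ] [ 0.86658347 -0.83289618  0.23000128] 0.9989277172554455
```

View pics/scene18.png

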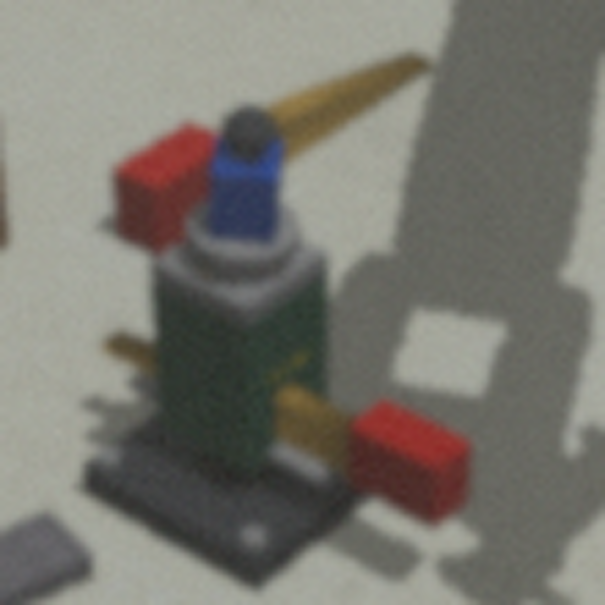

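View pics/side18.png

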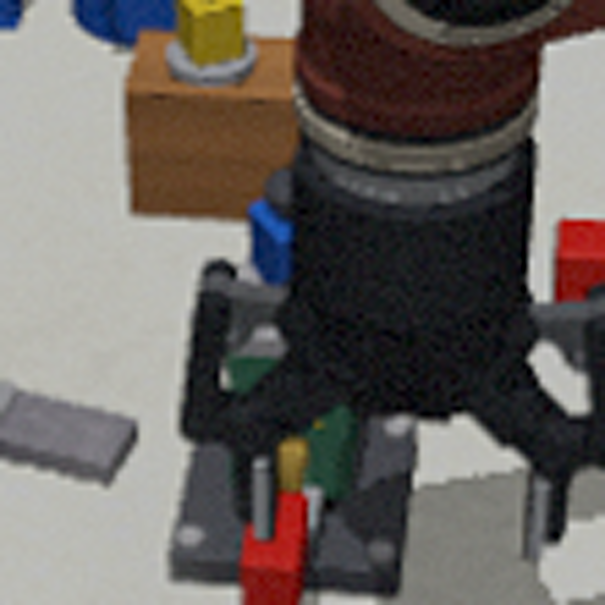

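View pics/w18.png

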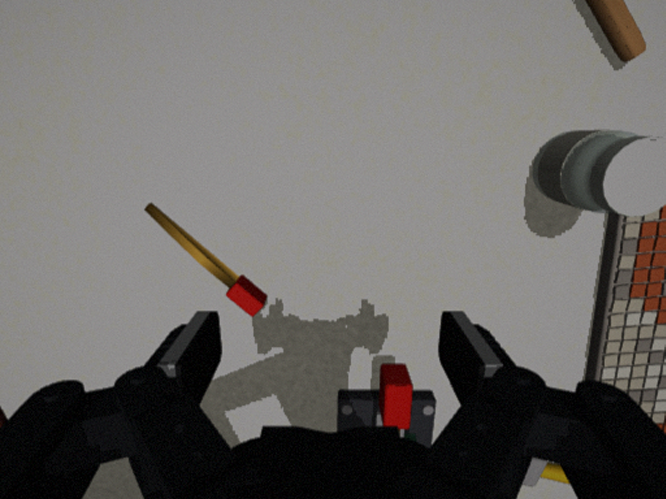

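Call:
{"method": "servo_tool", "body": {
  "twist": [
    [0,0,0],
    [0,0,0],
    [0,0,0],
    [0,0,0]
  ],
  "xyz": [
    [-4,0,0],
    [-5,0,0],
    [-3,0,0],
    [0,0,0]
  ],
  "fingers": [1,1,1,1]
}}

```text
time: 24.02
tool_pos: [0.3881, 0.2291, 0.223]
tool_rot: [0.707, 0.028, 0.706, -0.028]
contact_force: [1.0, -0.9, 0.1]
gripper_width: 1.0
```

```bash
python3 - <<'E'
from h import *
S=cam('side');C=cam('scene')
im1=vision.grab_frame('side');im2=vision.grab_frame('scene')
for n,im,cc,b in [('side',im1,S,(225,130)),('scene',im2,C,(205,140))]:
    big=cv2.resize(im[b[1]:b[1]+65,b[0]:b[0]+65],None,fx=9,fy=9,interpolation=cv2.INTER_CUBIC)
    th=np.linspace(0,2*np.pi,60)
    for h,col in [(.0085,(255,0,0)),(.0115,(0,255,0))]:
        for z in (h,):
            p=np.c_[.5513+.025*np.cos(th),-.039+.025*np.sin(th),np.full(60,.132+z)]
            for q in (proj(cc,p)-b+.5)*9: cv2.circle(big,tuple(int(v) for v in q),1,col,-1)
    cv2.imwrite(f'pics/{n}19.png',big[:,:,::-1])
E
```

```text
(no output)
```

View pics/side19.png

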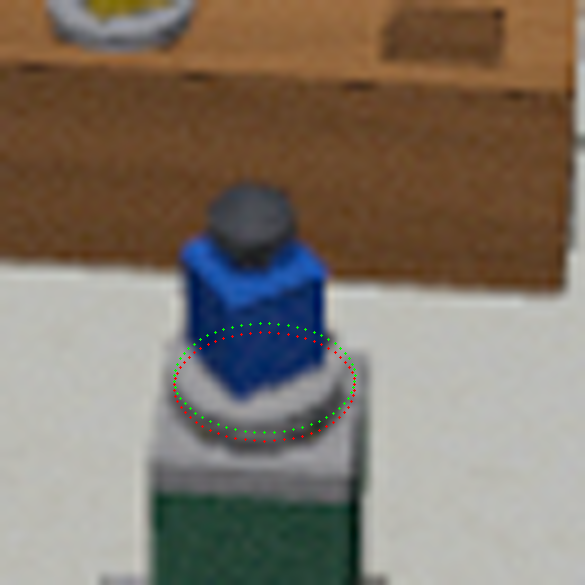

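View pics/scene19.png

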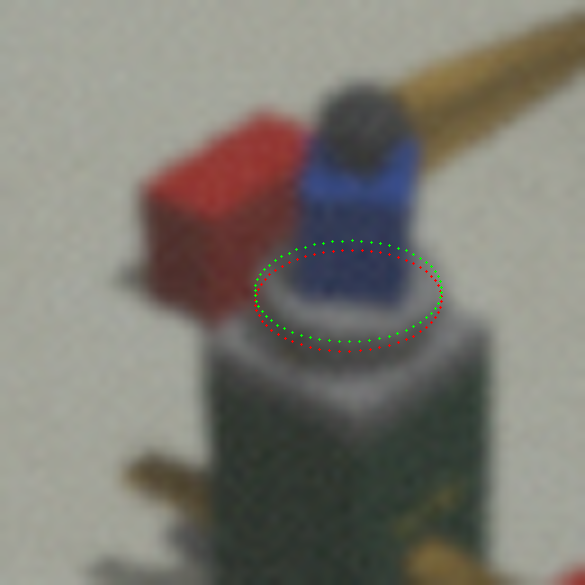

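```bash
python3 - <<'E'
from h import *
now_s=vision.grab_frame('side');now_c=vision.grab_frame('scene');np.save('side20.npy',now_s);np.save('scene20.npy',now_c)
for n,a,b,box in [('side',np.load('side10.npy'),now_s,(230,140,275,190)),('scene',np.load('scene15.npy'),now_c,(220,140,265,190))]:
    x0,y0,x1,y1=box
    o=[cv2.resize(i[y0:y1,x0:x1],None,fx=8,fy=8,interpolation=cv2.INTER_CUBIC) for i in (a,b)]
    for i in o:
        for r in range(0,400,40): i[r,::4]=(255,255,0)
    cv2.imwrite(f'pics/cmp_{n}.png',np.hstack(o)[:,:,::-1])
    # blue mask stats
    for i in (a,b):
        c=i[y0-8:y1,x0:x1].astype(int);m=(c[...,2]>c[...,0]+40)&(c[...,2]>c[...,1]+30)
        ys,xs=np.nonzero(m);print(n,m.sum(),xs.mean(),ys.mean(),ys.min(),ys.max(),xs.min(),xs.max())
S=cam('side');C=cam('scene')
for h in (0,.008,.011): print(h,proj(S,[[.5513,-.039,.132+.05+h],[.5513,-.064,.132+h]])[:,1],proj(C,[[.5513,-.039,.182+h]])[:,1])
E
```

```text
side 219 23.068493150684933 34.3013698630137 26 43 16 31
side 210 22.933333333333334 32.49523809523809 24 41 15 30
scene 108 22.10185185185185 33.69444444444444 27 42 17 28
scene 54 25.203703703703702 28.185185185185187 24 31 19 30
0 [158.76208742 169.12919041] [157.8954369]
0.008 [156.06243303 166.59508917] [154.93028165]
0.011 [155.04365429 165.63901376] [153.81022186]
```

View pics/cmp_side.png

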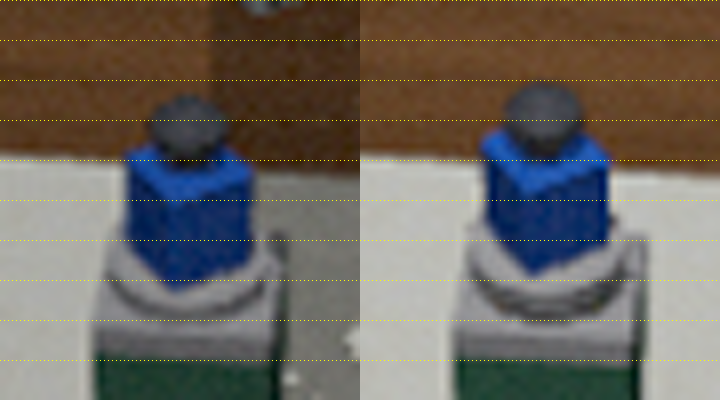

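View pics/cmp_scene.png

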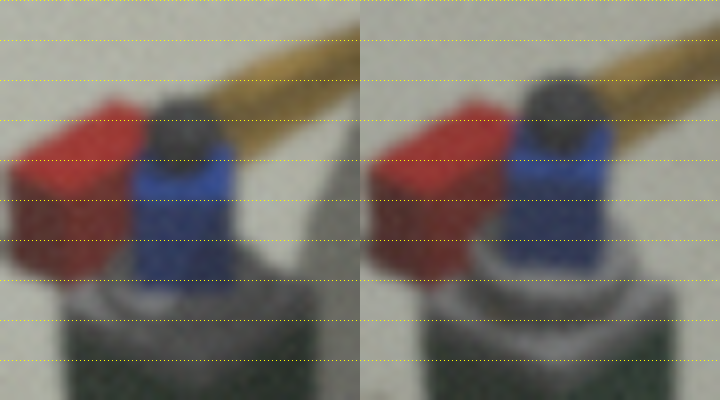

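```bash
python3 - <<'E'
from h import *
S=cam('side');C=cam('scene')
def T(s,c): return tri([S,C],[(230+s[0]/8,140+s[1]/8),(220+c[0]/8,140+c[1]/8)])
for n,a,b in [('burr',((187,96),(185,97)),((184,82),(202,70))),('burrc',((187,125),(185,135)),((184,112),(202,112))),('gripbot',((175,290),(185,292)),((173,272),(195,267)))]:
    A=T(*a);B=T(*b);print(n,A.round(4),B.round(4),((B-A)*1000).round(1))
E
```

```text
burr [ 0.5528 -0.0379  0.2004] [ 0.5534 -0.031   0.211 ] [ 0.6  6.9 10.6]
burrc [ 0.553  -0.0384  0.1886] [ 0.5536 -0.0316  0.1984] [0.6 6.8 9.9]
gripbot [ 0.5561 -0.0355  0.1324] [ 0.5565 -0.0312  0.1429] [ 0.4  4.3 10.5]
```

```bash
python3 - <<'E'
from h import *
print(manip.state()['time']);print(job.job_done())
E
```

```text
24.225
the job is handed in; nothing more can be done
None
```

The job is handed in at about 24 s: the arbor was fitted home, then raised and broken free with the drift. It now stands loose on the drift with the gripper clear. No verdict was reported.

**What I did**
- **Fitting:** I took the blue arbor from the rack and turned its tang to the ring's slot, which the wrist camera had shown. The tang went in without landing on the ring.
- **Pressing home:** I pressed it in with small twists, up to about 14 N of load. From the 2.5 N/mm spring figure that means the socket sank about 3 mm, below the 7 mm limit. I then let go.
- **Driving out:** I picked the drift that measured 204 mm long against the 205 mm described. I slid it along the slot floor and drove it until its tip was about 85 mm past the axis, then released it and moved the arm away.

**What the last checks showed**
- **Home:** the TCP height plus the sink worked out from the load stayed at 147.3 to 147.8 mm as the load rose from 8 to 14 N, so I took the collar as seated. The pictures showed no gap.
- **Raised:** comparing the two fixed cameras before and after gives a rise of about 10.5 mm, within 8.5 to 18 mm. The arbor leans about 0.05 rad and its collar sits about 4 mm off the axis toward +y, both within limits.
- **Disagreement:** a single-picture overlay of the collar in the side view read lower, about 7 mm. I judged that to be the 2 mm calibration error and trusted the before/after comparison and the drift's position instead.
- **Other objects:** the arm never went near the yellow arbor, the jar or the brush on purpose, and they look unmoved where they appear in the later pictures. I did not measure them again.

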